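Close the storage canister with its threaded bung

TASK

Lift the loose dust cover off the metal canister and lay it on the table knob up, then close the canister with the bung that has four small lugs on its shank (not the smooth one). Set the lugs on the thread, turn the bung backward (anticlockwise from above) until they drop into the thread starts, then drive it forward (clockwise) until its flange is fully home on the mouth. Keep it straight, so that it does not cross-thread, and let go of it at the end; leave the smooth bung and the other things on the table where they are.

Things in the scene. Friction and masses are not known exactly. Their poses are not given: they have to be found in the camera images.
- canister: the fixed metal canister: round, 108 mm across, shoulder 58 mm high, with a ribbed steel collar 74 mm across on top whose mouth is 88 mm above the table. Origin at the centre of its underside, z up. Its own yaw says nothing of the thread. On the table within 0.26 m either side of the robot's midline and 0.66 m ahead stand only the things listed here
- mouth (a point): centre of the collar's mouth, level with its top edge, 88 mm above the table; the bore is 58 mm wide. Grooves go down clockwise from the four thread starts; each ends at a stop that rises 5 mm above the crest. A bung standing on the crest jams when turned clockwise, but drops into the starts when turned anticlockwise by at most 80 degrees, and then turns no further back
- crest (a point): centre of the thread's crest, 8 mm below the mouth: a flat ring of 45 mm inner diameter, cut by four equal gaps, the thread starts, 90 degrees apart and each 26 degrees wide. The angle at which they lie differs each time and is told by no reading
- bung_seat (a point): centre of the underside of the flange (70 mm across, 5 mm thick) of the bung to be used, 35.8 mm above its foot; z up, x along its wing handle. Height above mouth: about 16 mm with the lugs on the crest (21 on the stops), 5 once dropped into the starts, 0 when home. Home comes 45 to 60 degrees clockwise from the drop, the end stop at most about 70
- bung_lugs (a point): on the axis of the bung to be used, level with the undersides of its lugs, 12 mm above its foot: four lugs 90 degrees apart, 55 mm over them, 5 mm wide, 4 mm high, on a 42 mm shank; the nose below tapers to 32 mm. Stands upright, about 0.2 kg; when its handle is held loosely between the fingers it sinks by its own weight
- bung_grip (a point): the middle of the wing handle of the bung to be used: an upright plate 58 mm long (along x), 12 mm thick (along y), 41 mm high from the flange; this point is 64 mm above the foot, 28.2 above the flange's underside, 15.8 below the top of the handle
- spare_grip (a point): the middle of the wing handle, 74 mm above the foot, of the smooth bung: same handle and flange, but a longer, smooth 56 mm rubber shank without lugs, top 90 mm above the table. It does not belong to this canister; leave it
- cover_knob (a point): grip point of the dust cover, 34 mm above its underside and 14 below its top: a grey disc 72 mm across, 8.5 mm thick in all (under it a 54 mm boss, 2.5 mm high, that sits inside the mouth), with an upright round knob 20 to 23 mm across; z up. It lies loosely on the mouth, mass 0.06 kg
- paste_jar: bystander: white paste jar with a black cap, 64 mm across, 68 high; origin at the centre of its underside
- starch_stick: bystander: standing glue stick, 28 mm across, 96 high; origin at the centre of its underside
- loupe: bystander: black eyepiece loupe, 40 mm across, 28 high; origin at the centre of its underside
- tape_roll: bystander: flat roll of cotton tape, 57 mm across, 13 high; origin at the centre of its underside
- label_pad: bystander: pad of labels, 50 x 76 mm, 14 high; origin at the centre of its underside
- linen_thread: bystander: wooden spool of linen thread, 33 mm across, 42 high; origin at the centre of its underside
- bulldog_clip_1: bystander: dark blue spring clip standing on its jaws, 26 x 32 mm, 48 high; origin at the centre of its underside
Not all that is in view belongs to the job. Leave any pink, purple or red look-alike of the canister alone.

How it is judged:
On the way, in this order (a step that is already met when the one before it is completed fails the run):
1. the dust cover lies on the table, knob up, clear of the canister (height (world z) of cover_knob below 0.04 m and angle between cover_knob's own z axis and vertical below 0.12 rad and horizontal distance between cover_knob and mouth above 0.085 m), for 0.2 s.
2. the bung's lugs have dropped into the thread starts (z of bung_seat in the frame of mouth below 0.0075 m and horizontal distance between bung_seat and mouth below 0.004 m and angle between bung_seat's own z axis and vertical below 0.1 rad), for 0.1 s.
3. the bung is driven home (z of bung_seat in the frame of mouth below 0.0015 m and horizontal distance between bung_seat and mouth below 0.003 m and angle between bung_seat's own z axis and vertical below 0.04 rad), for 0.2 s.
At the end, for the whole second after the job is handed in: The bung stands upright (within 2 degrees) in the collar, its flange within 1.5 mm of the mouth and 3 mm of its centre; the dust cover lies knob up on the table, clear of the canister (all of step 1 and all of step 3); the robot touches nothing.
It fails at once if the bung is cross-threaded: below the crest in the mouth, it leans more than 9 degrees (z of bung_seat in the frame of mouth below 0.013 m and horizontal distance between bung_seat and mouth below 0.03 m and angle between bung_seat's own z axis and vertical above 0.16 rad).
It fails at once if the smooth bung is moved more than 3 cm (distance of spare_grip from where it was at the start of the episode above 0.03 m).
It fails at once if a bystander (jar, glue stick, loupe, tape roll, label pad, thread spool or clip) is moved more than 3 cm (distance of any of paste_jar, starch_stick, loupe, tape_roll, label_pad, linen_thread, bulldog_clip_1 from where it was at the start of the episode above 0.03 m).
It also fails if it takes over 64 s, if anything falls off the work surface, if the arm or the gripper's body presses on something with over 40 N, if the wrist force passes 120 N, or if a joint passes its speed limit or range.

ROBOT

A 6-joint arm with a two-finger parallel gripper is mounted at the origin on a cart in front of the work surface, level with it; the furniture and walls round the work are solid. World frame = base frame: x ahead of the robot, y to its left, z up, the work surface at z = 0. Lengths are in m, angles in rad, forces in N, time in s.
With the tool pointing down it reaches from about 0.375 to 0.975 m from the base axis. Payload 3.8 kg.
Tool frame: the origin (TCP) lies midway between the tips of the shut fingers; the grasp point (between the pads) lies 19 mm behind it; z points along the fingers, y is the direction in which the jaws open and shut (so a half turn about z gives the same grasp; the last joint's range is limited). The gripper opens to 85 mm and grips with 20 to 120 N. Pads are 22 mm wide; open, the fingers measure 114 mm over their backs; the gripper's body (76 mm by 85 mm) begins 54 mm behind the grasp point. The pads swing forward as they close: fully open they stand 13 mm farther back than shut.
Start: joints at [-1.382, 0.264, 1.604, -0, 1.274, -0.037], TCP at [0.151, -0.658, 0.211] pointing down, gripper open.
Joint ranges: [-2.63, 2.63], [-0.94, 2.18], [0.31, 2.57], [-1.31, 4.45], [0, 2.66], [-2.55, 2.55]. Speed limits (rad/s): [2.57, 2.57, 3.14, 3.14, 3.14, 3.14].

INTERFACE

Orientations are given as a rotation vector (axis times angle).
In Python, from workcell import bot gives the robot as it stands. The module is installed in compiled form; this text tells all that it offers.
- The arm moves only by the tool play_rows, never from a script. Its argument "series" is a list of rows, each an object with "translation": the shift along the tool's x, y, z in m, a list of three; "spin": the turn about the tool's z in units of 5 degrees (1.0 is 5 degrees). In form: [{"translation": [dx, dy, dz], "spin": spin}, ...]. A call has 1 to 5 rows; each row shifts and turns the commanded pose from where the row before left it, along the tool's axes as they then stand; what a row does not reach is not made up. A row lasts 1/10 s, in which the tool goes at most 50 mm and 8.59 degrees, less where a joint would pass 70% of its speed; a pose out of reach is approached as far as the arm can. A call is refused whole if a number of a shift passes 0.05 or a number of a turn 1, either way. A call with a gripper value outside its range is refused whole. "jaw" is the gripper's target within -1 to 1 (fully open at 1, half-way at 0, shut at -1), set as the call begins (left out, the last holds). The fingers move at their own pace and stop on an object; "force" is the grip in N (left out, the last holds). Time passes only in rows, so rows that do not move let the fingers close. It gives the time, the measured TCP pose, the force and the opening at its end, in the units of the state.
- bot.read_state(): the state, without advancing time (a new reading comes with each control period).
- bot.read_camera(name): name is "side" or "top"; returns the picture (420x560x3 uint8, blue, green, red); there is no depth.
- bot.get_calibration(name): a dict with "fov_y" (degrees; the focal length in pixels is half the picture's height over the tangent of half this angle, whatever the lens; pixels are square), "cx", "cy" (the principal point, pixels), "k1" (the pictures are not rectified: a ray, as slopes to the right and down, at radius r is drawn at 1 + k1 r^2 times it, then the intrinsics apply), "R" (3x3) and "t" (3): a world point X has camera coordinates R X + t. Camera axes: x right, y down, z forward; pixel columns grow to the right and rows downward; lengths in m; the calibration is good to about 2 mm. A picture is of the moment at which its call begins. get_calibration takes no time and is no camera call.
- bot.finish_job(): hands the job in, once; it reports no verdict.
The state is a dict: "time": time; "q": joint angles; "joint_vel": joint speeds; "joint_torque": joint torques, N m; "tool_pos": TCP position; "tcp_rot": TCP orientation; "wrist_force": force on the tool from outside, world axes, zero at the start; "torque": the same for the moment, N m; "width": opening from 0.0 (shut) to 1.0 (fully open).
Only numpy, scipy, OpenCV 4.12 (cv2) and the standard library are available. Lean on these libraries where they do the work, as an engineer would, in place of code of your own. Each camera call takes 0.05 s, during which the arm holds its last target. There are 200 camera calls.

## Working session

There is one attempt and no reset: what is moved stays moved. The work goes in short steps, Python scripts to look and compute and a tool call to move; the robot and the scene stay as the last step left them, time stands still between calls to the robot, and variables do not carry over. Pictures are saved under pics/ and viewed, about 8 in all and at most 12, crops included, and the job is handed in when it is done.

Besides the shell and the picture viewer there is one more tool, called after "Call:" by a JSON object that holds its "method" and its "body", one argument or row to a line. play_rows: Moves the arm, as the interface text tells. Its arguments: {"type":"object","properties":{"series":{"type":"array","items":{"type":"object","properties":{"translation":{"type":"array","items":{"type":"number"}},"spin":{"type":"number"}}}},"jaw":{"type":"number"},"force":{"type":"number"}},"required":["series"]}

```bash
mkdir -p pics
cat > h.py <<'E'
import numpy as np, cv2
from workcell import bot
def cal(n):
    c=bot.get_calibration(n); f=210/np.tan(np.radians(c['fov_y'])/2)
    return np.array(c['R']),np.array(c['t']),np.array([[f,0,c['cx']],[0,f,c['cy']],[0,0,1.]]),np.array([c['k1'],0,0,0,0.])
def ray(n,uv):
    R,t,K,d=cal(n); p=cv2.undistortPoints(np.array([[uv]],float),K,d)[0,0]
    return -R.T@t, R.T@np.array([p[0],p[1],1.])
def onz(n,uv,z):
    o,d=ray(n,uv); return o+d*(z-o[2])/d[2]
def px(n,X):
    R,t,K,d=cal(n); return cv2.projectPoints(np.array([X],float),cv2.Rodrigues(R)[0],t,K,d)[0][0,0]
E
python3 - <<'E'
from h import *
for n in ("top","side"):
    im=bot.read_camera(n); cv2.imwrite(f"pics/{n}0.png",im); c=bot.get_calibration(n); print(n,ray(n,(280,210)),c['fov_y'],c['k1'])
s=bot.read_state();print(s['time'],s['tool_pos'],s['tcp_rot'],s['width'])
E
```

```text
top (array([0.42117641, 0.05624594, 1.11757579]), array([ 0.09751466, -0.0176518 , -0.99512706])) 56.13377052653841 -0.06088472213413719
side (array([-0.03885348, -0.92509963,  1.04781012]), array([ 0.38389723,  0.65112982, -0.65517877])) 44.69432408595301 0.06539221179420728
0.1 [ 0.15099087 -0.6571469   0.20995671] [-3.11949813e+00 -3.53731642e-01  2.65169416e-04] 1.0026441565456587
```

View pics/top0.png

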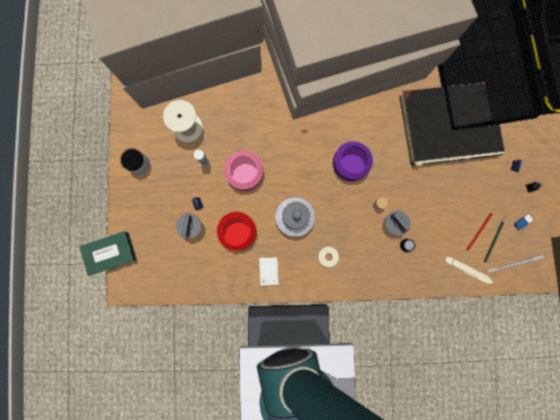

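View pics/side0.png

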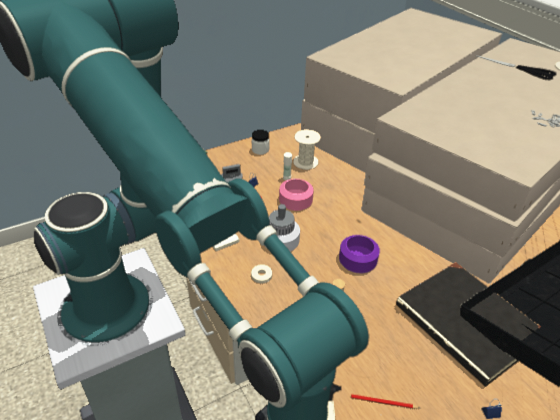

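The top view shows the canister with its cover at (295,215), one bung at (189,227) and another at (397,223). The arm hides both bungs in the side view, so I'll zoom in on the top view.

Run:
```python
from h import *
im=cv2.imread("pics/top0.png")
a=[cv2.resize(im[y-33:y+33,x-33:x+33],(396,396),interpolation=cv2.INTER_CUBIC) for x,y in((189,227),(397,223),(295,215))]
b=cv2.resize(im[190:250,150:440],None,fx=2,fy=2)
cv2.imwrite("pics/z1.png",cv2.resize(np.hstack(a),(800,267)))
for nm,uv,z in (("knob",(296,215),.129),("bL",(189,226),.08),("bR",(397,221),.08),("red",(237,231),.05),("purple",(353,161),.05),("pink",(244,171),.05),("tape",(329,257),.013),("pad",(269,271),.014),("spool",(382,204),.042),("loupe",(408,245),.028),("clip",(197,203),.048),("edge",(300,305),0),("stick",(200,156),.096)): print(nm,onz("top",uv,z).round(3))
```

```text
knob [ 0.504 -0.001  0.129]
bL [0.486 0.279 0.08 ]
bR [ 0.486 -0.273  0.08 ]
red [0.471 0.155 0.05 ]
purple [ 0.657 -0.168  0.05 ]
pink [0.636 0.134 0.05 ]
tape [ 0.394 -0.097  0.013]
pad [0.36  0.072 0.014]
spool [ 0.536 -0.245  0.042]
loupe [ 0.422 -0.317  0.028]
clip [0.551 0.264 0.048]
edge [ 0.263 -0.013  0.   ]
stick [0.67  0.246 0.096]
```

View pics/z1.png

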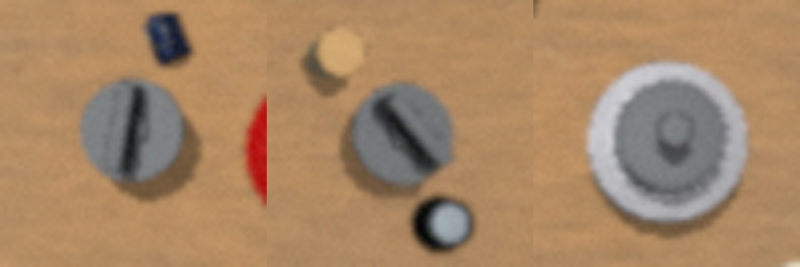

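```bash
cat >> h.py <<'E'
from scipy.spatial.transform import Rotation as Ro
def yaw(s): 
    x=Ro.from_rotvec(s['tcp_rot']).as_matrix()[:,0]; return np.degrees(np.arctan2(x[1],x[0]))
def plan(target,yt,n,s=None):
    s=s or bot.read_state(); p=np.array(s['tool_pos']); y0=yaw(s); sp=-(yt-y0)/5
    R=Ro.from_rotvec(s['tcp_rot']).as_matrix(); print('pos',p.round(4),'yaw',round(y0,2),'tilt',np.degrees(np.arccos(-R[2,2])).round(2),'w',round(s['width'],3),'t',s['time'],'q6',round(s['q'][5],2))
    D=np.array(target)-p
    print('no-spin shift (tool)',(R.T@D).round(4),'total spin',round(sp,2),'per row:')
    for i in range(n):
        a=np.radians(y0-5*sp*i/n); M=np.array([[np.cos(a),np.sin(a),0],[np.sin(a),-np.cos(a),0],[0,0,-1]])
        print((M.T@D/n).round(4),round(sp/n,3))
E
python3 - <<'E'
from h import *
im=cv2.imread("pics/top0.png"); h=cv2.cvtColor(im,cv2.COLOR_BGR2HSV)
m=((h[...,1]<60)).astype(np.uint8)*255
for nm,(x,y),z in (("can",(295,215),.058),("bL",(189,227),.03),("bR",(397,223),.03)):
    s=m[y-30:y+30,x-30:x+30]; c=max(cv2.findContours(s,0,1)[0],key=cv2.contourArea)
    e=cv2.fitEllipse(c); uv=(e[0][0]+x-30,e[0][1]+y-30); print(nm,uv,e[1],onz("top",uv,z).round(4))
# dark disc of cover
g=cv2.cvtColor(im,6)[185:250,260:330]; d=((g<145)&(g>80)&(h[185:250,260:330,1]<60)).astype(np.uint8)
d=cv2.morphologyEx(d,2,np.ones((3,3))); c=max(cv2.findContours(d,0,1)[0],key=cv2.contourArea); e=cv2.fitEllipse(c); uv=(e[0][0]+260,e[0][1]+185); print("cov",uv,e[1],onz("top",uv,.092).round(4))
plan([.504,0,.25],0,16)
E
```

```text
can (294.6623249053955, 216.73127555847168) (39.20017623901367, 39.2639045715332) [ 0.5058 -0.0017  0.058 ]
bL (188.2331714630127, 225.88934326171875) (24.45781135559082, 24.77224349975586) [0.4897 0.2921 0.03  ]
bR (397.14367485046387, 222.8137607574463) (23.969911575317383, 24.61090660095215) [ 0.484  -0.2886  0.03  ]
cov (295.56628799438477, 216.728515625) (26.711746215820312, 29.803476333618164) [ 0.503  -0.0022  0.092 ]
pos [ 0.151  -0.6571  0.21  ] yaw 12.94 tilt 0.12 w 1.003 t 0.1 q6 -0.04
no-spin shift (tool) [ 0.4912 -0.5615 -0.0388] total spin 2.59 per row:
[ 0.0307 -0.0351 -0.0025] 0.162
[ 0.0302 -0.0355 -0.0025] 0.162
[ 0.0297 -0.0359 -0.0025] 0.162
[ 0.0292 -0.0364 -0.0025] 0.162
[ 0.0287 -0.0368 -0.0025] 0.162
[ 0.0281 -0.0372 -0.0025] 0.162
[ 0.0276 -0.0376 -0.0025] 0.162
[ 0.0271 -0.0379 -0.0025] 0.162
[ 0.0266 -0.0383 -0.0025] 0.162
[ 0.026  -0.0387 -0.0025] 0.162
[ 0.0255 -0.0391 -0.0025] 0.162
[ 0.0249 -0.0394 -0.0025] 0.162
[ 0.0243 -0.0398 -0.0025] 0.162
[ 0.0238 -0.0401 -0.0025] 0.162
[ 0.0232 -0.0404 -0.0025] 0.162
[ 0.0226 -0.0408 -0.0025] 0.162
```

Call:
{"method": "play_rows", "body": {
  "series": [
    {"translation": [0.035,-0.04,-0.006],"spin": 0},
    {"translation": [0.035,-0.04,-0.006],"spin": 0},
    {"translation": [0.035,-0.04,-0.006],"spin": 0},
    {"translation": [0.035,-0.04,-0.006],"spin": 0},
    {"translation": [0.035,-0.04,-0.006],"spin": 0}
  ],
  "jaw": 1
}}

```text
time: 0.6
tool_pos: [0.2691, -0.4369, 0.2388]
tcp_rot: [-3.121, -0.353, 0.0]
wrist_force: [0.9, 1.0, 0.3]
width: 1.0
```

Call:
{"method": "play_rows", "body": {
  "series": [
    {"translation": [0.035,-0.04,-0.003],"spin": 0},
    {"translation": [0.035,-0.04,0],"spin": 0},
    {"translation": [0.035,-0.04,0],"spin": 0},
    {"translation": [0.035,-0.04,0],"spin": 0},
    {"translation": [0.035,-0.04,0],"spin": 0}
  ]
}}

```text
time: 1.1
tool_pos: [0.3872, -0.2169, 0.2418]
tcp_rot: [3.122, 0.353, 0.0]
wrist_force: [1.9, -0.2, -0.1]
width: 1.0
```

Call:
{"method": "play_rows", "body": {
  "series": [
    {"translation": [0.035,-0.04,0],"spin": 0.65},
    {"translation": [0.035,-0.04,0],"spin": 0.65},
    {"translation": [0.035,-0.04,0],"spin": 0.65},
    {"translation": [0,0,0],"spin": 0.65},
    {"translation": [0,0,0],"spin": 0}
  ]
}}

```text
time: 1.6
tool_pos: [0.4654, -0.0895, 0.2415]
tcp_rot: [-3.141, -0.004, 0.002]
wrist_force: [-1.2, -0.2, 1.2]
width: 1.0
```

Run:
```python
from h import *
im=bot.read_camera("side"); cv2.imwrite("pics/side1.png",im)
for X in([.489,.29,0],[.489,.29,.08],[.484,-.287,0],[.484,-.287,.08],[.505,-.002,.134],[.505,-.002,.088]): print(X,px("side",X))
plan([.504,0,.25],0,1)
```

```text
[0.489, 0.29, 0] [231.34086321 187.46393949]
[0.489, 0.29, 0.08] [230.34886013 167.81272899]
[0.484, -0.287, 0] [326.94187115 313.42754114]
[0.484, -0.287, 0.08] [329.58155342 292.76315246]
[0.505, -0.002, 0.134] [279.99853374 205.92424996]
[0.505, -0.002, 0.088] [279.63045941 218.35608147]
pos [ 0.465  -0.0905  0.2415] yaw 0.11 tilt 0.07 w 0.999 t 1.65 q6 1.32
no-spin shift (tool) [ 0.0392 -0.0904 -0.0086] total spin 0.02 per row:
[ 0.0392 -0.0904 -0.0085] 0.021
```

View pics/side1.png

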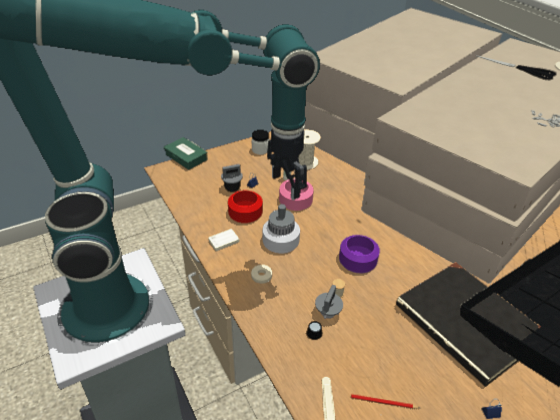

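The side view shows the left bung at (232,177) with a dark, tall shank and the right one at (328,303) looking lower. I'll enlarge both to confirm.

Run:
```python
from h import *
im=cv2.imread("pics/side1.png")
a=[cv2.resize(im[y-28:y+28,x-28:x+28],(400,400),interpolation=cv2.INTER_CUBIC) for x,y in((232,177),(328,303))]
cv2.imwrite("pics/z2.png",np.hstack(a))
```

```text
(no output)
```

View pics/z2.png

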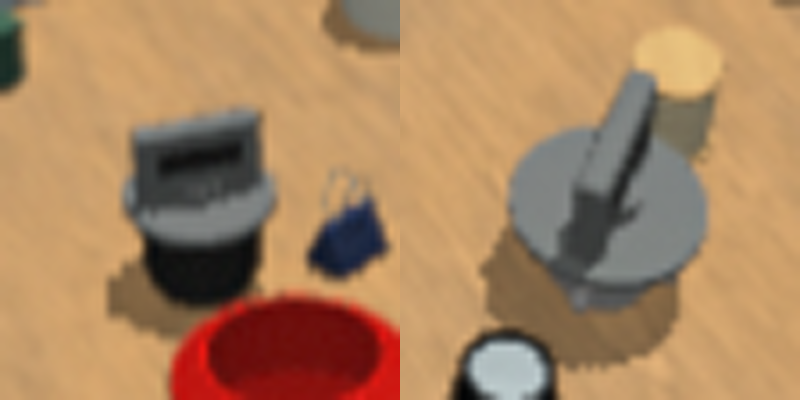

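Call:
{"method": "play_rows", "body": {
  "series": [
    {"translation": [0.01,-0.022,0.01],"spin": 0},
    {"translation": [0.01,-0.022,0.015],"spin": 0},
    {"translation": [0.01,-0.022,0.015],"spin": 0},
    {"translation": [0.0085,-0.0225,0.01],"spin": 0},
    {"translation": [0,0,0],"spin": 0}
  ]
}}

```text
time: 2.15
tool_pos: [0.5027, -0.0021, 0.1899]
tcp_rot: [-3.141, -0.0, 0.006]
wrist_force: [-0.4, -0.4, -0.1]
width: 0.998
```

Run:
```python
from h import *
plan([.504,-.0015,.103],0,1)
im=bot.read_camera("side"); cv2.imwrite("pics/side2.png",im)
cv2.imwrite("pics/z3.png",cv2.resize(im[150:260,220:340],(720,660)[:2] if 0 else (600,550),interpolation=cv2.INTER_CUBIC))
```

```text
pos [ 0.5027 -0.0021  0.1899] yaw 0.01 tilt 0.21 w 0.998 t 2.15 q6 1.52
no-spin shift (tool) [ 0.0016 -0.0005  0.0869] total spin 0.0 per row:
[ 0.0013 -0.0006  0.0869] 0.001
```

View pics/z3.png

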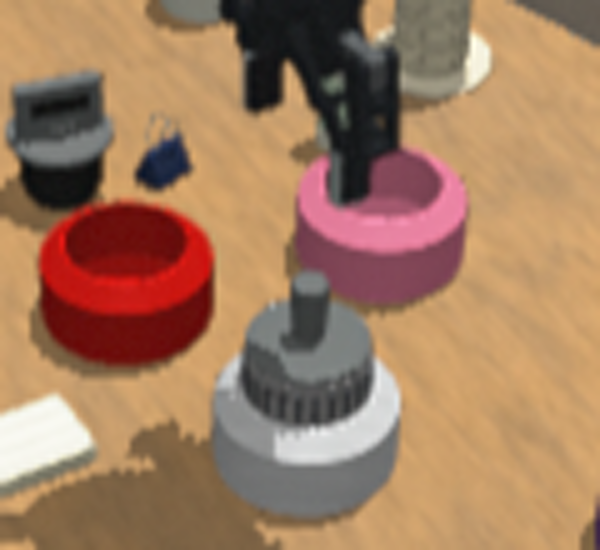

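Left is the smooth black-shanked bung. The right one has a metal shank with a lug, so that is the one to use. Next I'll lower onto the cover knob.

Call:
{"method": "play_rows", "body": {
  "series": [
    {"translation": [0.001,0,0.03],"spin": 0},
    {"translation": [0,0,0.03],"spin": 0},
    {"translation": [0,0,0.02],"spin": 0},
    {"translation": [0,0,0.008],"spin": 0},
    {"translation": [0,0,0],"spin": 0}
  ]
}}

```text
time: 2.7
tool_pos: [0.5039, -0.0039, 0.1034]
tcp_rot: [3.141, -0.004, -0.003]
wrist_force: [0.4, 0.1, -0.4]
width: 1.005
```

Call:
{"method": "play_rows", "body": {
  "series": [
    {"translation": [0,0,0],"spin": 0},
    {"translation": [0,0,0],"spin": 0},
    {"translation": [0,0,0],"spin": 0},
    {"translation": [0,0,0],"spin": 0},
    {"translation": [0,0,0],"spin": 0}
  ],
  "jaw": -1,
  "force": 30
}}

```text
time: 3.2
tool_pos: [0.5054, -0.0026, 0.105]
tcp_rot: [3.141, -0.001, 0.002]
wrist_force: [-1.2, -0.1, 3.0]
width: 0.239
```

Call:
{"method": "play_rows", "body": {
  "series": [
    {"translation": [0,0,0],"spin": 0},
    {"translation": [0,0,0],"spin": 0},
    {"translation": [0,0,-0.01],"spin": 0},
    {"translation": [0,0,-0.02],"spin": 0},
    {"translation": [0,0,-0.02],"spin": 0}
  ]
}}

```text
time: 3.7
tool_pos: [0.5041, -0.0025, 0.1541]
tcp_rot: [-3.141, 0.002, 0.003]
wrist_force: [0.3, 0.1, 0.3]
width: 0.24
```

Call:
{"method": "play_rows", "body": {
  "series": [
    {"translation": [0.004,0.03,-0.01],"spin": 0},
    {"translation": [0.004,0.035,0],"spin": 0},
    {"translation": [0.004,0.04,0],"spin": 0},
    {"translation": [0.004,0.035,0.03],"spin": 0},
    {"translation": [0,0,0.03],"spin": 0}
  ]
}}

```text
time: 4.2
tool_pos: [0.5229, -0.147, 0.1053]
tcp_rot: [3.139, -0.007, 0.008]
wrist_force: [1.2, 0.9, -1.3]
width: 0.237
```

Call:
{"method": "play_rows", "body": {
  "series": [
    {"translation": [0,0,0.03],"spin": 0},
    {"translation": [0,0,0.03],"spin": 0},
    {"translation": [0,0,0.015],"spin": 0},
    {"translation": [0,0,0.004],"spin": 0},
    {"translation": [0,0,0],"spin": 0}
  ]
}}

```text
time: 4.7
tool_pos: [0.5208, -0.1425, 0.0251]
tcp_rot: [-3.141, 0.001, 0.001]
wrist_force: [-0.1, -0.2, -1.0]
width: 0.24
```

Run:
```python
from h import *
plan([.52,-.14,.021],0,1); print(bot.read_state()['wrist_force'])
```

```text
pos [ 0.5208 -0.1425  0.0251] yaw -0.05 tilt 0.03 w 0.24 t 4.7 q6 1.26
no-spin shift (tool) [-0.0008 -0.0025  0.0041] total spin -0.01 per row:
[-0.0008 -0.0025  0.0041] -0.01
[-0.061651   -0.24326038 -0.99326278]
```

Call:
{"method": "play_rows", "body": {
  "series": [
    {"translation": [0,0,0.003],"spin": 0},
    {"translation": [0,0,0.002],"spin": 0},
    {"translation": [0,0,0],"spin": 0}
  ]
}}

```text
time: 5.0
tool_pos: [0.5214, -0.1428, 0.0209]
tcp_rot: [3.141, -0.001, 0.002]
wrist_force: [-0.3, 0.1, -0.4]
width: 0.238
```

Call:
{"method": "play_rows", "body": {
  "series": [
    {"translation": [0,0,0],"spin": 0},
    {"translation": [0,0,0],"spin": 0},
    {"translation": [0,0,0],"spin": 0},
    {"translation": [0,0,-0.01],"spin": 0},
    {"translation": [0,0,-0.03],"spin": 0}
  ],
  "jaw": 0.2
}}

```text
time: 5.5
tool_pos: [0.5177, -0.1417, 0.0579]
tcp_rot: [-3.139, 0.002, 0.01]
wrist_force: [0.3, 0.1, -0.3]
width: 0.596
```

Call:
{"method": "play_rows", "body": {
  "series": [
    {"translation": [0,0,-0.05],"spin": 0},
    {"translation": [0,0,-0.05],"spin": 0},
    {"translation": [0,0.04,-0.02],"spin": 0},
    {"translation": [0,0.04,0],"spin": 0},
    {"translation": [0,0,0],"spin": 0}
  ]
}}

```text
time: 6.0
tool_pos: [0.5218, -0.2271, 0.183]
tcp_rot: [3.138, -0.007, 0.007]
wrist_force: [0.2, 0.7, -0.4]
width: 0.597
```

Run:
```python
from h import *
t=bot.read_camera("top"); s=bot.read_camera("side"); cv2.imwrite("pics/t3.png",t); cv2.imwrite("pics/s3.png",s)
a=cv2.resize(t[170:260,250:430],None,fx=4,fy=4,interpolation=2)[:, :720]
u,v=px("side",[.505,-.002,.08]).astype(int)
b=np.hstack([cv2.resize(s[v-35:v+35,u-35:u+35],(360,240*3//2),interpolation=2),cv2.resize(s[270:340,290:360],(360,360),interpolation=2)])[:239*1+0]
cv2.imwrite("pics/z4.png",np.vstack([a,b])); print(u,v)
plan([.484,-.285,.2],0,1)
```

```text
279 220
pos [ 0.5204 -0.2233  0.1806] yaw -0.18 tilt 0.02 w 0.592 t 6.1 q6 1.12
no-spin shift (tool) [-0.0362  0.0618 -0.0194] total spin -0.04 per row:
[-0.0362  0.0618 -0.0194] -0.036
```

View pics/z4.png

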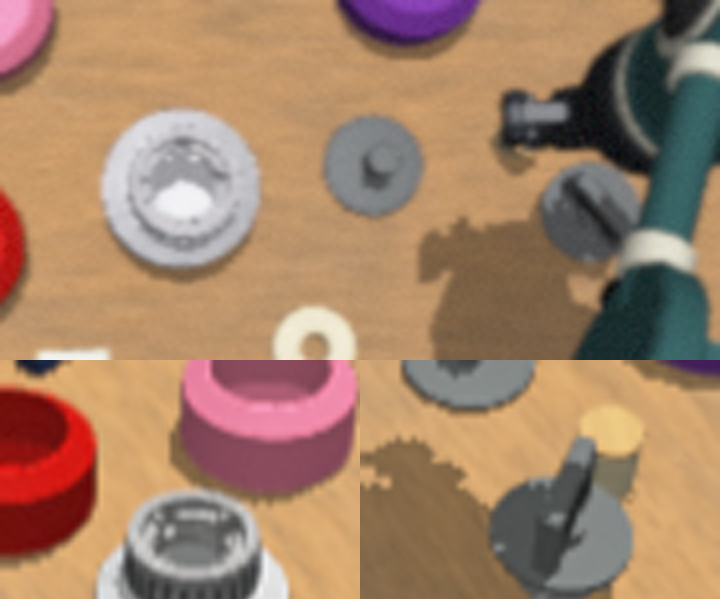

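The cover lies knob up at crop (373,165) and the mouth is open at (182,187). The lugged bung is at (590,212). I'll compute the bung's pose and the mouth centre from both views.

Run:
```python
from h import *
def bothz(n,a,b,z):
    A,B=onz(n,a,z),onz(n,b,z); print(n,((A+B)/2).round(4),'len',np.linalg.norm(A-B).round(4),'yaw',np.degrees(np.arctan2(*(A-B)[1::-1])).round(1))
bothz("side",(334.3,285.9),(326.9,302.3),.08)
s=cv2.imread("pics/side1.png"); 
# bung flange in side: grey mask
h=cv2.cvtColor(s,cv2.COLOR_BGR2HSV); w=(h[270:335,300:360,1]<45)&(h[270:335,300:360,2]>70)
t=cv2.imread("pics/t3.png"); ht=cv2.cvtColor(t,cv2.COLOR_BGR2HSV)
# mouth rim
print('mouth top',onz("top",(295.2,216.1),.088).round(4),'mouth side',onz("side",(281.4,218.6),.088).round(4), px("side",[.505,-.002,.088]))
m=(ht[...,1]<60).astype(np.uint8)[190:245,265:325]; c=max(cv2.findContours(m,0,1)[0],key=cv2.contourArea); e=cv2.fitEllipse(c); print('shoulder',onz("top",(e[0][0]+265,e[0][1]+190),.055).round(4),e[1])
t0=cv2.imread("pics/top0.png")
a=cv2.resize(t0[203:243,377:417],(560,560),interpolation=2); b=cv2.resize(s[278:318,308:348],(560,560),interpolation=2)
out=cv2.resize(np.hstack([a,b]),(800,400)); cv2.imwrite("pics/z5.png",out)
X=np.array([.484,-.28,.036]); print(px("top",X),px("side",X))
# knob/cover now on table seen in both, and known gripper placement
m=(ht[...,1]<60).astype(np.uint8)[190:235,328:365]; c=max(cv2.findContours(m,0,1)[0],key=cv2.contourArea); e=cv2.fitEllipse(c); print('cover',onz("top",(e[0][0]+328,e[0][1]+190),.006).round(4),e[1])
```

```text
side [ 0.4842 -0.2913  0.08  ] len 0.0558 yaw 37.5
mouth top [ 0.505  -0.0015  0.088 ] mouth side [ 0.5089 -0.0052  0.088 ] [279.63045941 218.35608147]
shoulder [ 0.506  -0.0018  0.055 ] (39.204833984375, 39.276763916015625)
[394.76227979 222.74106296] [326.54003328 302.34487566]
cover [ 0.5233 -0.1419  0.006 ] (23.806324005126953, 24.124801635742188)
```

View pics/z5.png

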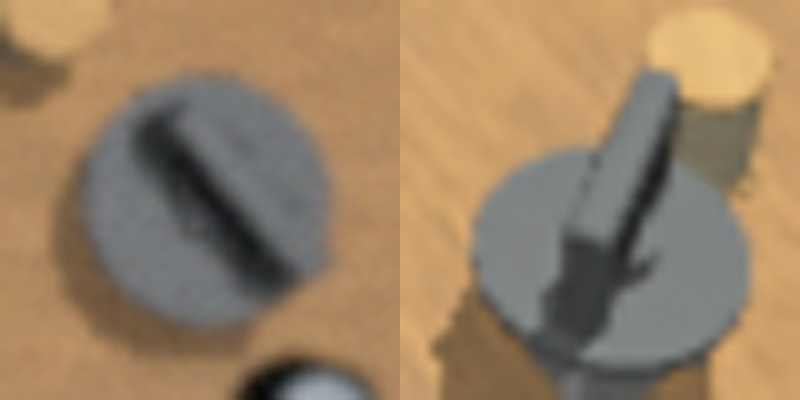

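Call:
{"method": "play_rows", "body": {
  "series": [
    {"translation": [-0.013,0.022,0],"spin": 0},
    {"translation": [-0.013,0.022,0],"spin": 0},
    {"translation": [-0.0125,0.021,0.01],"spin": 0},
    {"translation": [0,0,0.01],"spin": -0.93},
    {"translation": [0,0,0.01],"spin": -0.93}
  ]
}}

```text
time: 6.6
tool_pos: [0.4814, -0.2868, 0.1493]
tcp_rot: [-3.13, -0.257, 0.001]
wrist_force: [0.6, -0.4, 0.2]
width: 0.601
```

Call:
{"method": "play_rows", "body": {
  "series": [
    {"translation": [0,0,0],"spin": -0.93},
    {"translation": [0,0,0],"spin": -0.93},
    {"translation": [0,0,0],"spin": -0.93},
    {"translation": [0,0,0],"spin": -0.93},
    {"translation": [0,0,0],"spin": -0.93}
  ]
}}

```text
time: 7.1
tool_pos: [0.4817, -0.2859, 0.1494]
tcp_rot: [-3.012, -0.885, 0.001]
wrist_force: [0.5, -0.3, 0.0]
width: 0.6
```

Call:
{"method": "play_rows", "body": {
  "series": [
    {"translation": [0,0,0],"spin": -0.93},
    {"translation": [0,0,0],"spin": 0},
    {"translation": [0,0,0],"spin": 0}
  ]
}}

```text
time: 7.4
tool_pos: [0.4819, -0.2865, 0.1497]
tcp_rot: [-2.978, -0.999, 0.001]
wrist_force: [0.6, 0.5, 1.1]
width: 0.595
```

Run:
```python
from h import *
plan([.482,-.288,.046],37,1)
t=bot.read_camera("side"); cv2.imwrite("pics/s4.png",t); cv2.imwrite("pics/z6.png",cv2.resize(t[240:345,260:400],(800,600),interpolation=2))
```

```text
pos [ 0.4819 -0.2865  0.1497] yaw 37.08 tilt 0.06 w 0.595 t 7.4 q6 0.34
no-spin shift (tool) [-0.0008  0.0014  0.1037] total spin 0.02 per row:
[-0.0008  0.0012  0.1037] 0.016
```

View pics/z6.png

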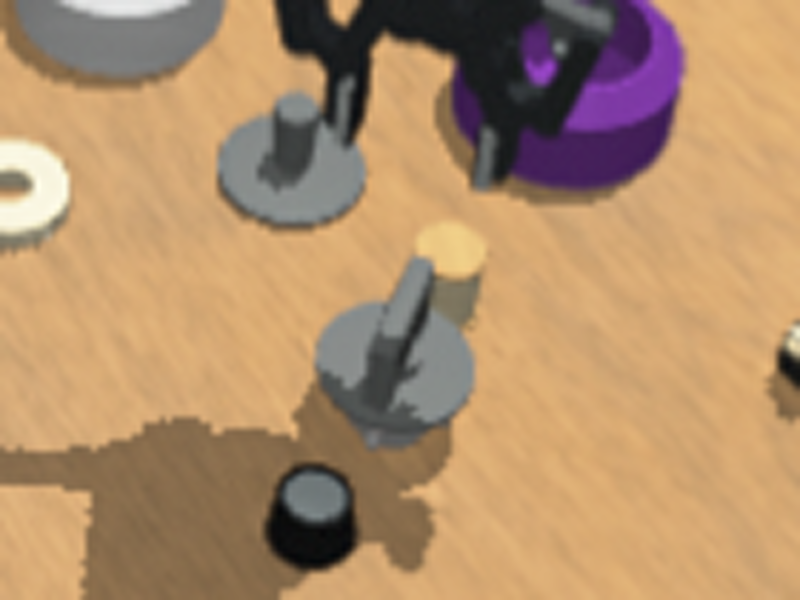

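The gripper stands over the lugged bung with its jaws across the handle: fingers at (345,125) and (490,170), handle at (405,300). I'll descend and grip.

Call:
{"method": "play_rows", "body": {
  "series": [
    {"translation": [-0.001,0.001,0.03],"spin": 0},
    {"translation": [0,0,0.03],"spin": 0},
    {"translation": [0,0,0.03],"spin": 0},
    {"translation": [0,0,0.013],"spin": 0},
    {"translation": [0,0,0],"spin": 0}
  ]
}}

```text
time: 7.95
tool_pos: [0.48, -0.2876, 0.0447]
tcp_rot: [-2.974, -0.998, 0.005]
wrist_force: [-0.1, -0.1, 0.5]
width: 0.598
```

Call:
{"method": "play_rows", "body": {
  "series": [
    {"translation": [0,0,0],"spin": 0},
    {"translation": [0,0,0],"spin": 0},
    {"translation": [0,0,0],"spin": 0},
    {"translation": [0,0,0],"spin": 0},
    {"translation": [0,0,0],"spin": 0}
  ],
  "jaw": -1,
  "force": 40
}}

```text
time: 8.45
tool_pos: [0.483, -0.2896, 0.049]
tcp_rot: [2.976, 1.0, 0.003]
wrist_force: [-2.6, 1.3, 7.0]
width: 0.128
```

Call:
{"method": "play_rows", "body": {
  "series": [
    {"translation": [0,0,0],"spin": 0},
    {"translation": [0,0,0],"spin": 0},
    {"translation": [0,0,-0.02],"spin": 0},
    {"translation": [0,0,-0.03],"spin": 0},
    {"translation": [0,0,-0.04],"spin": 0}
  ]
}}

```text
time: 8.95
tool_pos: [0.48, -0.2879, 0.1358]
tcp_rot: [-2.975, -0.999, 0.005]
wrist_force: [1.7, -1.2, -1.0]
width: 0.125
```

Call:
{"method": "play_rows", "body": {
  "series": [
    {"translation": [0,0,-0.03],"spin": 0},
    {"translation": [0,0,0],"spin": 0},
    {"translation": [0,0,0],"spin": 0}
  ]
}}

```text
time: 9.25
tool_pos: [0.4821, -0.2893, 0.1676]
tcp_rot: [2.977, 1.0, 0.002]
wrist_force: [-0.6, 1.0, -3.1]
width: 0.119
```

Run:
```python
from h import *
plan([.505,-.0022,.155],37,1); print(bot.read_state()['wrist_force'])
t=bot.read_camera("side"); cv2.imwrite("pics/s5.png",t); cv2.imwrite("pics/z7.png",cv2.resize(t[210:330,260:400],(700,600),interpolation=2))
u=bot.read_camera("top"); cv2.imwrite("pics/t5.png",u)
h=cv2.cvtColor(t,cv2.COLOR_BGR2HSV); m=(h[...,1]<60).astype(np.uint8)[245:285,295:330]; c=max(cv2.findContours(m,0,1)[0],key=cv2.contourArea); x=cv2.boundingRect(c); print('cover box',x[0]+295,x[1]+245,x[2:]); print(px("side",[.521,-.1425,.006]))
```

```text
pos [ 0.4821 -0.2893  0.1676] yaw 37.14 tilt 0.1 w 0.119 t 9.25 q6 0.34
no-spin shift (tool) [ 0.1915 -0.2151  0.0123] total spin 0.03 per row:
[ 0.1915 -0.215   0.0126] 0.027
[-0.58193693  0.97071912 -3.08982743]
cover box 298 245 (32, 40)
[309.19959662 269.05732005]
```

View pics/z7.png

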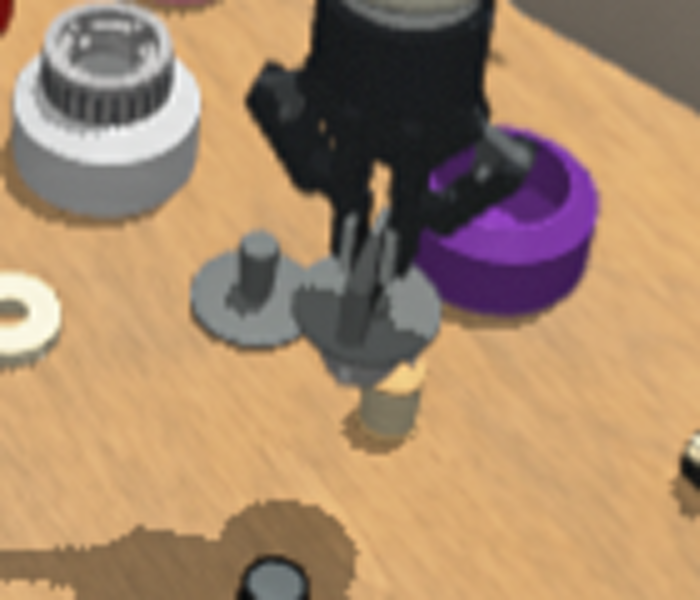

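The bung is lifted and upright, and the canister mouth is visible at crop (108,45). Now I'll carry it over the canister and turn it to about 150° yaw.

Call:
{"method": "play_rows", "body": {
  "series": [
    {"translation": [0.02,-0.022,0],"spin": 0},
    {"translation": [0.027,-0.03,0],"spin": 0},
    {"translation": [0.029,-0.033,0],"spin": 0},
    {"translation": [0.029,-0.033,0],"spin": 0},
    {"translation": [0.029,-0.033,0],"spin": 0}
  ]
}}

```text
time: 9.85
tool_pos: [0.4957, -0.0859, 0.1644]
tcp_rot: [-2.976, -0.999, 0.006]
wrist_force: [0.1, -0.2, -1.3]
width: 0.126
```

Call:
{"method": "play_rows", "body": {
  "series": [
    {"translation": [0.029,-0.033,0],"spin": 0},
    {"translation": [0.02,-0.022,0],"spin": 0},
    {"translation": [0.008,-0.009,0],"spin": 0},
    {"translation": [0,0,0],"spin": -1},
    {"translation": [0,0,0],"spin": -1}
  ]
}}

```text
time: 10.35
tool_pos: [0.5031, -0.0022, 0.1651]
tcp_rot: [-2.876, -1.263, 0.005]
wrist_force: [-0.1, 0.7, -1.2]
width: 0.128
```

Call:
{"method": "play_rows", "body": {
  "series": [
    {"translation": [0,0,0],"spin": -1},
    {"translation": [0,0,0],"spin": -1},
    {"translation": [0,0,0],"spin": -1},
    {"translation": [0,0,0],"spin": -1},
    {"translation": [0,0,0],"spin": -1}
  ]
}}

```text
time: 10.85
tool_pos: [0.5031, -0.0032, 0.1652]
tcp_rot: [-2.535, -1.852, 0.005]
wrist_force: [0.5, 0.5, -2.3]
width: 0.127
```

Call:
{"method": "play_rows", "body": {
  "series": [
    {"translation": [0,0,0],"spin": -1},
    {"translation": [0,0,0],"spin": -1},
    {"translation": [0,0,0],"spin": -1},
    {"translation": [0,0,0],"spin": -1},
    {"translation": [0,0,0],"spin": -1}
  ]
}}

```text
time: 11.35
tool_pos: [0.5031, -0.0032, 0.1652]
tcp_rot: [-2.074, -2.357, 0.004]
wrist_force: [0.2, -0.5, -2.0]
width: 0.127
```

Call:
{"method": "play_rows", "body": {
  "series": [
    {"translation": [0,0,0],"spin": -1},
    {"translation": [0,0,0],"spin": -1},
    {"translation": [0,0,0],"spin": -1},
    {"translation": [0,0,0],"spin": -1},
    {"translation": [0,0,0],"spin": -1}
  ]
}}

```text
time: 11.85
tool_pos: [0.5031, -0.0032, 0.1652]
tcp_rot: [-1.515, -2.749, 0.003]
wrist_force: [-0.2, 0.9, -2.7]
width: 0.127
```

Call:
{"method": "play_rows", "body": {
  "series": [
    {"translation": [0,0,0],"spin": -1},
    {"translation": [0,0,0],"spin": -1},
    {"translation": [0,0,0],"spin": -1},
    {"translation": [0,0,0],"spin": -1},
    {"translation": [0,0,0],"spin": -1}
  ]
}}

```text
time: 12.35
tool_pos: [0.5031, -0.0032, 0.1652]
tcp_rot: [-0.883, -3.012, 0.002]
wrist_force: [-0.2, 1.0, -2.0]
width: 0.124
```

Call:
{"method": "play_rows", "body": {
  "series": [
    {"translation": [0,0,0],"spin": -0.6},
    {"translation": [0,0,0],"spin": 0},
    {"translation": [0,0,0],"spin": 0}
  ]
}}

```text
time: 12.65
tool_pos: [0.5036, -0.0029, 0.1658]
tcp_rot: [-0.812, -3.033, 0.001]
wrist_force: [-0.0, -0.0, -1.4]
width: 0.12
```

Run:
```python
from h import *
plan([.505,-.0022,.150],150,1); print(bot.read_state()['wrist_force'])
t=bot.read_camera("side"); cv2.imwrite("pics/s6.png",t); cv2.imwrite("pics/z8.png",cv2.resize(t[150:255,220:340],(800,700)[:2] if 0 else (680,595),interpolation=2))
```

```text
pos [ 0.5036 -0.0029  0.1658] yaw 150.03 tilt 0.13 w 0.12 t 12.65 q6 -1.1
no-spin shift (tool) [-0.001   0.0013  0.0158] total spin 0.01 per row:
[-0.0009  0.0013  0.0158] 0.006
[-0.0152406  -0.04402315 -1.43450392]
```

View pics/z8.png

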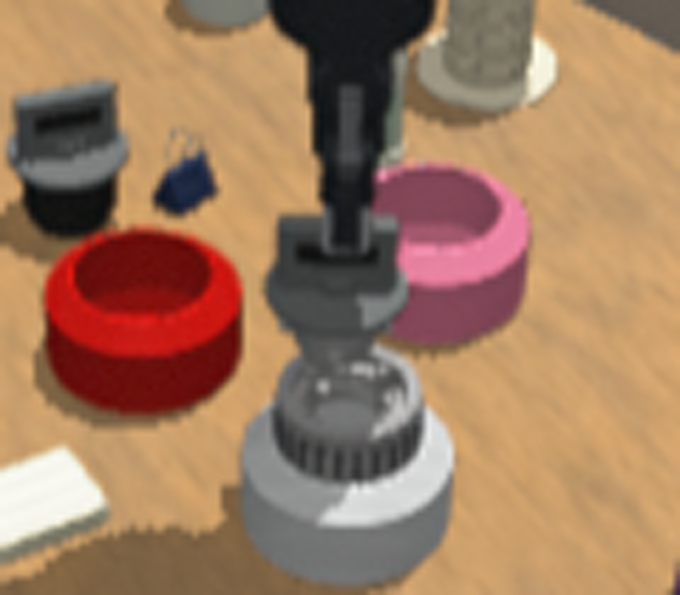

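Run:
```python
from h import *
t=cv2.imread("pics/s6.png"); h=cv2.cvtColor(t,cv2.COLOR_BGR2HSV)[...,1].astype(int)
for v in (198,199,200,201,202): print(v,'L',h[v,262:274],'R',h[v,286:298])
for v in (217,218,219,220): print(v,'L',h[v,263:273],'R',h[v,289:300])
R=cal("side")[0]; r=R[0].copy(); print('cam right',r.round(3)); r[2]=0; r/=np.linalg.norm(r); dd=np.array([-r[1],r[0],0]); 
M=np.array([.505,-.002,0]); P=np.array([.5036,-.0029,0])
for nm,c,z,rad in (("flange@tcp",P,.1658-.049+.0358,.035),("flange top",P,.1658-.049+.0408,.035),("collar",M,.088,.037)):
    c=c+[0,0,z]; print(nm,'ctr',px("side",c).round(2),'L',px("side",c-rad*r)[0].round(2),'R',px("side",c+rad*r)[0].round(2),'near',px("side",c-rad*dd).round(2),'far',px("side",c+rad*dd).round(2),'px/mm r',(px("side",c+.001*r)-px("side",c)).round(3),'d',(px("side",c+.001*dd)-px("side",c)).round(3))
for u in (277,279,281): print(u,'col',t[205:232,u].sum(1)//3)
```

```text
198 L [134 119 121 123 120  61  11  13   9   8   4  12] R [  8   9   9  15   9  60 110 114 111 111 112 111]
199 L [162 122 119 121 113  22  19  13   4  13   4  13] R [  4   9   9  15  11  18 113 119 117 115 115 115]
200 L [180 121 119 119 105  10  15  12   8   8   8   8] R [  8   4  12  13  13   2 105 120 118 117 117 119]
201 L [198 119 117 121 106   7  20  11  11  11  11   7] R [ 11  11  10  10  12   4  98 122 119 117 116 116]
202 L [191 119 119 121 116  33  14  13  10   7  13  10] R [ 10   8   7   8  12   0 104 119 116 117 118 117]
217 L [124 123 124 124 126 120  25   5   3   3] R [  6   3   2   1  11  92 118 120 116 120 121]
218 L [124 124 125 124 126 116  18   0   3   7] R [  2   4   2   1   5  68 120 120 118 119 120]
219 L [123 124 126 126 124 103   9   2   5   7] R [  4   5   4   0   6  60 121 124 120 118 120]
220 L [124 125 125 119  94  54   2   0   5   5] R [  3   3   3   0   3  50 119 126 121 119 117]
cam right [ 0.88  -0.476  0.008]
flange@tcp ctr [279.87 201.09] L 267.05 R 292.69 near [280.09 209.48] far [279.65 193.01] px/mm r [0.366 0.002] d [-0.006 -0.235]
flange top ctr [279.91 199.68] L 267.06 R 292.76 near [280.13 208.07] far [279.69 191.61] px/mm r [0.367 0.002] d [-0.006 -0.235]
collar ctr [279.63 218.36] L 266.48 R 292.78 near [279.86 227.31] far [279.41 209.74] px/mm r [0.355 0.002] d [-0.006 -0.237]
277 col [ 75  75  75  70  73  84  86  88  85  82  82  94 141 159 116  95 108 118
 116 114 111 102  89  78  69  76  84]
279 col [ 75  75  75  69  73  86  91 100  98  98 100  93  99  97  87  99 113 118
 117 115 111 107  97  83  67  53  51]
281 col [ 75  75  74  69  71  84  84  82  81 101 109  92  98  98  91 100 115 118
 117 116 113 107  96  87  85  84  85]
```

Measured in the side view, the flange sits about 2.2 px left of the collar. Corrected for height, that means the bung must move about 7.6 mm along tool −x, because it is gripped off-centre. I'll shift it, then lower the nose into the mouth.

Call:
{"method": "play_rows", "body": {
  "series": [
    {"translation": [-0.004,0.001,0],"spin": 0},
    {"translation": [-0.0036,0,0.01],"spin": 0},
    {"translation": [0,0,0.015],"spin": 0},
    {"translation": [0,0,0.01],"spin": 0},
    {"translation": [0,0,0],"spin": 0}
  ]
}}

```text
time: 13.2
tool_pos: [0.5089, -0.0051, 0.1288]
tcp_rot: [-0.808, -3.03, 0.002]
wrist_force: [-0.0, -0.3, -1.6]
width: 0.126
```

```bash
cat > m.py <<'E'
from h import *
s=bot.read_state(); plan([.505,-.002,.117],150,1,s); print(np.round(s['wrist_force'],1),np.round(s['torque'],2))
t=bot.read_camera("side"); cv2.imwrite("pics/cur.png",t); g=cv2.cvtColor(t,cv2.COLOR_BGR2HSV)[...,1].astype(float)
def edges(v,u0=281):
    row=np.clip((g[v-0]-15)/103,0,1); a=u0
    while row[a]<.95: a-=1
    b=u0
    while row[b]<.95: b+=1
    return a+1-.5+row[a+1:u0].sum()-0, b-.5-row[u0:b].sum()
for v in range(202,226,2):
    a,b=edges(v); print(v,round(a,2),round(b,2),'c',round((a+b)/2,2),'w',round(b-a,2))
E
python3 m.py
```

```text
pos [ 0.5089 -0.0051  0.1288] yaw 150.13 tilt 0.33 w 0.126 t 13.2 q6 -1.11
no-spin shift (tool) [0.0049 0.0007 0.0119] total spin 0.03 per row:
[0.0049 0.0007 0.0118] 0.027
[-0.  -0.3 -1.6] [0.   0.05 0.05]
202 271.05 290.77 c 280.91 w 19.72
204 270.79 291.26 c 281.02 w 20.47
206 270.17 291.62 c 280.89 w 21.45
208 268.98 292.84 c 280.91 w 23.86
210 268.41 294.89 c 281.65 w 26.48
212 268.7 293.09 c 280.9 w 24.39
214 269.67 292.6 c 281.13 w 22.93
216 268.99 293.24 c 281.11 w 24.25
218 268.55 293.99 c 281.27 w 25.44
220 267.82 294.16 c 280.99 w 26.34
222 265.32 295.93 c 280.62 w 30.61
224 263.46 297.67 c 280.56 w 34.2
```

Call:
{"method": "play_rows", "body": {
  "series": [
    {"translation": [-0.0012,0,0],"spin": 0},
    {"translation": [0,0,0.004],"spin": 0},
    {"translation": [0,0,0.003],"spin": 0},
    {"translation": [0,0,0],"spin": 0}
  ]
}}

```text
time: 13.65
tool_pos: [0.5122, -0.0058, 0.1247]
tcp_rot: [-0.809, -3.035, 0.0]
wrist_force: [0.6, -0.5, -2.1]
width: 0.122
```

Call:
{"method": "play_rows", "body": {
  "series": [
    {"translation": [0,0,0.003],"spin": 0},
    {"translation": [0,0,0.002],"spin": 0},
    {"translation": [0,0,0],"spin": 0},
    {"translation": [0,0,0],"spin": 0}
  ]
}}

```text
time: 14.05
tool_pos: [0.5124, -0.0058, 0.12]
tcp_rot: [-0.809, -3.035, 0.0]
wrist_force: [-0.6, 0.4, -2.4]
width: 0.126
```

```bash
python3 m.py
```

```text
pos [ 0.5124 -0.0058  0.12  ] yaw 150.14 tilt 0.01 w 0.126 t 14.05 q6 -1.11
no-spin shift (tool) [ 0.0083 -0.0004  0.003 ] total spin 0.03 per row:
[ 0.0083 -0.0004  0.003 ] 0.028
[-0.6  0.4 -2.4] [ 0.02  0.   -0.02]
202 271.99 292.0 c 281.99 w 20.01
204 271.99 291.7 c 281.84 w 19.72
206 271.99 292.5 c 282.24 w 20.51
208 271.73 292.6 c 282.17 w 20.86
210 270.23 295.33 c 282.78 w 25.11
212 269.68 294.39 c 282.04 w 24.71
214 269.75 294.13 c 281.94 w 24.38
216 269.0 293.49 c 281.24 w 24.5
218 268.5 293.98 c 281.24 w 25.48
220 267.77 294.17 c 280.97 w 26.4
222 265.29 295.93 c 280.61 w 30.64
224 263.44 297.66 c 280.55 w 34.21
```

Call:
{"method": "play_rows", "body": {
  "series": [
    {"translation": [0.0015,0,0],"spin": 0},
    {"translation": [0,0,0],"spin": 0},
    {"translation": [0,0,0],"spin": 0},
    {"translation": [0,0,0.003],"spin": 0},
    {"translation": [0,0,0.003],"spin": 0}
  ]
}}

```text
time: 14.6
tool_pos: [0.5123, -0.0055, 0.1167]
tcp_rot: [0.809, 3.034, -0.001]
wrist_force: [-8.5, -1.2, 26.9]
width: 0.124
```

Call:
{"method": "play_rows", "body": {
  "series": [
    {"translation": [0,0,0],"spin": 0},
    {"translation": [0,0,0],"spin": 0},
    {"translation": [0,0,0],"spin": 0}
  ]
}}

```text
time: 14.9
tool_pos: [0.5122, -0.0055, 0.1168]
tcp_rot: [0.809, 3.034, -0.0]
wrist_force: [-5.1, -0.6, 12.9]
width: 0.124
```

```bash
python3 m.py
```

```text
pos [ 0.5122 -0.0055  0.1168] yaw 150.14 tilt 0.12 w 0.124 t 14.9 q6 -1.11
no-spin shift (tool) [ 0.008  -0.0006 -0.0002] total spin 0.03 per row:
[ 0.008  -0.0006 -0.0002] 0.029
[-5.1 -0.6 12.9] [-0.1   1.02 -0.01]
202 272.0 291.55 c 281.78 w 19.54
204 271.98 291.48 c 281.73 w 19.5
206 271.96 291.61 c 281.78 w 19.65
208 271.57 292.15 c 281.86 w 20.58
210 270.43 294.76 c 282.6 w 24.33
212 269.66 293.88 c 281.77 w 24.22
214 269.43 294.04 c 281.74 w 24.61
216 269.0 293.61 c 281.31 w 24.6
218 268.55 293.98 c 281.26 w 25.43
220 267.77 294.17 c 280.97 w 26.4
222 265.29 295.94 c 280.61 w 30.65
224 263.43 297.66 c 280.54 w 34.22
```

Contact at TCP z 0.117 matches the lugs resting on the crest. I'll ease off the side load, loosen the grip and let the bung settle.

Call:
{"method": "play_rows", "body": {
  "series": [
    {"translation": [0.001,0,-0.001],"spin": 0},
    {"translation": [0.001,0,-0.001],"spin": 0},
    {"translation": [0,0,0],"spin": 0}
  ]
}}

```text
time: 15.25
tool_pos: [0.5106, -0.0043, 0.117]
tcp_rot: [0.809, 3.033, 0.0]
wrist_force: [1.5, -1.4, 4.2]
width: 0.124
```

Call:
{"method": "play_rows", "body": {
  "series": [
    {"translation": [0,0,0],"spin": 0},
    {"translation": [0,0,0],"spin": 0},
    {"translation": [0,0,0],"spin": 0},
    {"translation": [0,0,0],"spin": 0}
  ],
  "jaw": -0.64,
  "force": 20
}}

```text
time: 15.65
tool_pos: [0.5089, -0.004, 0.1154]
tcp_rot: [-0.809, -3.034, 0.0]
wrist_force: [0.2, -0.1, 0.2]
width: 0.18
```

```bash
python3 m.py
```

```text
pos [ 0.5089 -0.004   0.1154] yaw 150.14 tilt 0.08 w 0.18 t 15.65 q6 -1.11
no-spin shift (tool) [ 0.0043 -0.0002 -0.0015] total spin 0.03 per row:
[ 0.0043 -0.0002 -0.0016] 0.027
[ 0.2 -0.1  0.2] [-0.   -0.02  0.01]
202 271.35 291.07 c 281.21 w 19.72
204 271.13 291.07 c 281.1 w 19.94
206 271.19 290.86 c 281.02 w 19.67
208 271.09 291.37 c 281.23 w 20.28
210 269.98 294.36 c 282.17 w 24.39
212 268.94 293.4 c 281.17 w 24.47
214 268.93 293.56 c 281.24 w 24.63
216 268.83 293.21 c 281.02 w 24.38
218 268.55 293.99 c 281.27 w 25.44
220 267.93 294.17 c 281.05 w 26.24
222 265.29 295.93 c 280.61 w 30.64
224 263.42 297.66 c 280.54 w 34.23
```

Call:
{"method": "play_rows", "body": {
  "series": [
    {"translation": [0.0023,0,0],"spin": 0},
    {"translation": [0.0022,0,0],"spin": 0},
    {"translation": [0,0,0],"spin": 0},
    {"translation": [0,0,0],"spin": 0}
  ],
  "jaw": -0.68
}}

```text
time: 16.1
tool_pos: [0.5054, -0.0018, 0.1161]
tcp_rot: [0.809, 3.035, 0.0]
wrist_force: [-0.2, -0.1, -0.4]
width: 0.16
```

Call:
{"method": "play_rows", "body": {
  "series": [
    {"translation": [0,0,0],"spin": -1},
    {"translation": [0,0,0],"spin": -1},
    {"translation": [0,0,0],"spin": -1},
    {"translation": [0,0,0],"spin": -1},
    {"translation": [0,0,0],"spin": 0}
  ]
}}

```text
time: 16.6
tool_pos: [0.5056, -0.0019, 0.1161]
tcp_rot: [0.27, 3.13, 0.0]
wrist_force: [1.1, -0.4, 0.2]
width: 0.161
```

```bash
cat > n.py <<'E'
from h import *
s=bot.read_state(); plan([.505,-.002,.117],150,1,s); print('F',np.round(s['wrist_force'],1),'T',np.round(s['torque'],2))
t=bot.read_camera("side"); cv2.imwrite("pics/cur.png",t); h=cv2.cvtColor(t,cv2.COLOR_BGR2HSV)
# flange extreme columns: low-sat run left edge profile
for v in range(204,219,1):
    row=h[v,255:310,1]<65; u=np.where(row)[0]; print(v,u.min()+255 if len(u) else 0,u.max()+255 if len(u) else 0,end=' | ')
E
python3 n.py
```

```text
pos [ 0.5056 -0.0019  0.1161] yaw 170.15 tilt 0.0 w 0.161 t 16.6 q6 -1.45
no-spin shift (tool) [ 0.0005 -0.0002 -0.0009] total spin 4.03 per row:
[ 0.0005 -0.0002 -0.0009] 4.03
F [ 1.1 -0.4  0.2] T [-0.01 -0.    0.04]
204 272 291 | 205 272 291 | 206 272 291 | 207 272 291 | 208 272 291 | 209 271 292 | 210 270 292 | 211 270 293 | 212 270 293 | 213 269 293 | 214 270 293 | 215 270 293 | 216 269 293 | 217 269 293 | 218 269 293 |
```

Call:
{"method": "play_rows", "body": {
  "series": [
    {"translation": [0,0,0],"spin": -1},
    {"translation": [0,0,0],"spin": -1},
    {"translation": [0,0,0],"spin": -1},
    {"translation": [0,0,0],"spin": -1},
    {"translation": [0,0,0],"spin": 0}
  ]
}}

```text
time: 17.15
tool_pos: [0.5056, -0.002, 0.1161]
tcp_rot: [-0.275, 3.129, -0.001]
wrist_force: [-0.7, -1.4, -0.2]
width: 0.16
```

```bash
python3 n.py
```

```text
pos [ 0.5056 -0.002   0.1161] yaw -169.94 tilt 0.02 w 0.16 t 17.15 q6 -1.8
no-spin shift (tool) [ 0.0006  0.0001 -0.0009] total spin -63.99 per row:
[ 0.0006  0.0001 -0.0009] -63.989
F [-0.7 -1.4 -0.2] T [-0.1   0.01  0.02]
204 278 290 | 205 278 290 | 206 277 290 | 207 275 290 | 208 273 290 | 209 273 290 | 210 272 290 | 211 272 291 | 212 271 292 | 213 270 292 | 214 270 292 | 215 269 293 | 216 269 293 | 217 269 293 | 218 269 293 |
```

Call:
{"method": "play_rows", "body": {
  "series": [
    {"translation": [0,0,0],"spin": -1},
    {"translation": [0,0,0],"spin": -1},
    {"translation": [0,0,0],"spin": -1},
    {"translation": [0,0,0],"spin": 0}
  ]
}}

```text
time: 17.6
tool_pos: [0.5058, -0.0022, 0.1163]
tcp_rot: [-0.679, 3.067, -0.001]
wrist_force: [-0.4, -2.1, 0.9]
width: 0.162
```

```bash
python3 n.py
```

```text
pos [ 0.5058 -0.0022  0.1163] yaw -155.04 tilt 0.05 w 0.162 t 17.6 q6 -2.06
no-spin shift (tool) [ 0.0007  0.0005 -0.0007] total spin -61.01 per row:
[ 0.0007  0.0005 -0.0007] -61.007
F [-0.4 -2.1  0.9] T [-0.31 -0.07 -0.3 ]
204 275 290 | 205 277 290 | 206 276 290 | 207 276 290 | 208 273 290 | 209 273 290 | 210 273 290 | 211 272 291 | 212 271 292 | 213 270 292 | 214 270 293 | 215 270 293 | 216 269 293 | 217 269 293 | 218 269 293 |
```

The flange profile dropped about 3 rows (around 11 mm) and the torque now resists further backward turning, so the lugs are in the starts. I'll lower the fingers and drive clockwise.

Call:
{"method": "play_rows", "body": {
  "series": [
    {"translation": [0,0,0.004],"spin": 0.5},
    {"translation": [0,0,0.004],"spin": 0.5},
    {"translation": [0,0,0.002],"spin": 0.5},
    {"translation": [0,0,0],"spin": 0.5},
    {"translation": [0,0,0],"spin": 0}
  ]
}}

```text
time: 18.15
tool_pos: [0.5088, -0.0026, 0.1094]
tcp_rot: [-0.406, 3.108, -0.004]
wrist_force: [-0.1, -2.8, 10.8]
width: 0.161
```

Call:
{"method": "play_rows", "body": {
  "series": [
    {"translation": [0,0,0],"spin": 0.8},
    {"translation": [0,0,0],"spin": 0.8},
    {"translation": [0,0,0],"spin": 0.8},
    {"translation": [0,0,0],"spin": 0.8},
    {"translation": [0,0,0],"spin": 0}
  ]
}}

```text
time: 18.65
tool_pos: [0.5056, -0.0018, 0.1062]
tcp_rot: [0.028, 3.141, 0.0]
wrist_force: [0.1, 0.3, 1.3]
width: 0.157
```

```bash
python3 n.py
```

```text
pos [ 0.5056 -0.0018  0.1062] yaw 178.97 tilt 0.01 w 0.157 t 18.65 q6 -1.61
no-spin shift (tool) [ 0.0006 -0.0002 -0.0108] total spin 5.79 per row:
[ 0.0006 -0.0002 -0.0108] 5.795
F [0.1 0.3 1.3] T [-0.19 -0.01  0.02]
204 276 290 | 205 276 290 | 206 276 289 | 207 275 289 | 208 272 289 | 209 272 290 | 210 272 289 | 211 272 290 | 212 271 291 | 213 270 292 | 214 269 292 | 215 269 292 | 216 269 293 | 217 269 293 | 218 269 293 |
```

Call:
{"method": "play_rows", "body": {
  "series": [
    {"translation": [0,0,0],"spin": 0.8},
    {"translation": [0,0,0],"spin": 0.8},
    {"translation": [0,0,0],"spin": 0.8},
    {"translation": [0,0,0],"spin": 0.8},
    {"translation": [0,0,0],"spin": 0}
  ]
}}

```text
time: 19.2
tool_pos: [0.5055, -0.0019, 0.1062]
tcp_rot: [0.461, 3.108, -0.0]
wrist_force: [-0.5, -0.6, 1.0]
width: 0.163
```

```bash
python3 n.py
```

```text
pos [ 0.5055 -0.0019  0.1062] yaw 163.14 tilt 0.01 w 0.163 t 19.2 q6 -1.33
no-spin shift (tool) [ 0.0005 -0.0002 -0.0108] total spin 2.63 per row:
[ 0.0005 -0.0002 -0.0108] 2.628
F [-0.5 -0.6  1. ] T [-0.2  -0.03  0.03]
204 277 290 | 205 276 290 | 206 273 290 | 207 271 290 | 208 271 290 | 209 272 290 | 210 272 290 | 211 271 290 | 212 271 291 | 213 270 292 | 214 269 292 | 215 269 292 | 216 269 293 | 217 269 293 | 218 269 293 |
```

Call:
{"method": "play_rows", "body": {
  "series": [
    {"translation": [0,0,0],"spin": 0.8},
    {"translation": [0,0,0],"spin": 0.8},
    {"translation": [0,0,0],"spin": 0.8},
    {"translation": [0,0,0],"spin": 0}
  ]
}}

```text
time: 19.65
tool_pos: [0.5052, -0.0017, 0.1057]
tcp_rot: [-0.781, -3.042, -0.0]
wrist_force: [-0.0, -1.7, -1.0]
width: 0.159
```

```bash
python3 n.py
```

```text
pos [ 0.5052 -0.0017  0.1057] yaw 151.2 tilt 0.05 w 0.159 t 19.65 q6 -1.12
no-spin shift (tool) [ 0.     -0.0003 -0.0113] total spin 0.24 per row:
[ 0.     -0.0003 -0.0113] 0.24
F [-0.  -1.7 -1. ] T [-0.13 -0.01 -0.02]
204 277 290 | 205 276 291 | 206 271 291 | 207 271 291 | 208 271 291 | 209 271 291 | 210 271 291 | 211 271 291 | 212 271 291 | 213 270 292 | 214 270 292 | 215 269 292 | 216 269 293 | 217 269 293 | 218 269 293 |
```

Call:
{"method": "play_rows", "body": {
  "series": [
    {"translation": [0,0,0],"spin": 0.8},
    {"translation": [0,0,0],"spin": 0.8},
    {"translation": [0,0,0],"spin": 0.8},
    {"translation": [0,0,0],"spin": 0}
  ]
}}

```text
time: 20.1
tool_pos: [0.5052, -0.0017, 0.1058]
tcp_rot: [-1.094, -2.944, 0.0]
wrist_force: [-0.3, 0.2, 0.2]
width: 0.162
```

```bash
python3 n.py
```

```text
pos [ 0.5052 -0.0017  0.1058] yaw 139.24 tilt 0.04 w 0.162 t 20.1 q6 -0.91
no-spin shift (tool) [ 0.     -0.0004 -0.0112] total spin -2.15 per row:
[-0.     -0.0004 -0.0112] -2.151
F [-0.3  0.2  0.2] T [-0.04  0.1  -0.02]
204 276 284 | 205 272 285 | 206 271 291 | 207 271 291 | 208 271 291 | 209 271 291 | 210 271 291 | 211 271 291 | 212 271 291 | 213 271 291 | 214 270 292 | 215 269 292 | 216 269 293 | 217 269 293 | 218 269 293 |
```

Call:
{"method": "play_rows", "body": {
  "series": [
    {"translation": [0,0,0],"spin": 0.8},
    {"translation": [0,0,0],"spin": 0.8},
    {"translation": [0,0,0],"spin": 0}
  ]
}}

```text
time: 20.45
tool_pos: [0.5055, -0.0017, 0.106]
tcp_rot: [-1.296, -2.862, -0.0]
wrist_force: [0.7, -0.3, -0.1]
width: 0.161
```

```bash
python3 n.py; cat >v.py <<'E'
E
python3 -c "
import cv2;t=cv2.imread('pics/cur.png');cv2.imwrite('pics/z9.png',cv2.resize(t[180:250,240:320],(800,600) if 0 else (680,595),interpolation=2))"
```

```text
pos [ 0.5055 -0.0017  0.106 ] yaw 131.26 tilt 0.01 w 0.161 t 20.45 q6 -0.77
no-spin shift (tool) [ 0.0001 -0.0006 -0.011 ] total spin -3.75 per row:
[ 0.0001 -0.0006 -0.011 ] -3.748
F [ 0.7 -0.3 -0.1] T [ 0.02  0.01 -0.04]
204 276 285 | 205 272 285 | 206 272 286 | 207 272 291 | 208 272 291 | 209 272 291 | 210 272 291 | 211 271 291 | 212 271 290 | 213 271 290 | 214 270 292 | 215 270 292 | 216 269 293 | 217 269 293 | 218 269 293 |
```

View pics/z9.png

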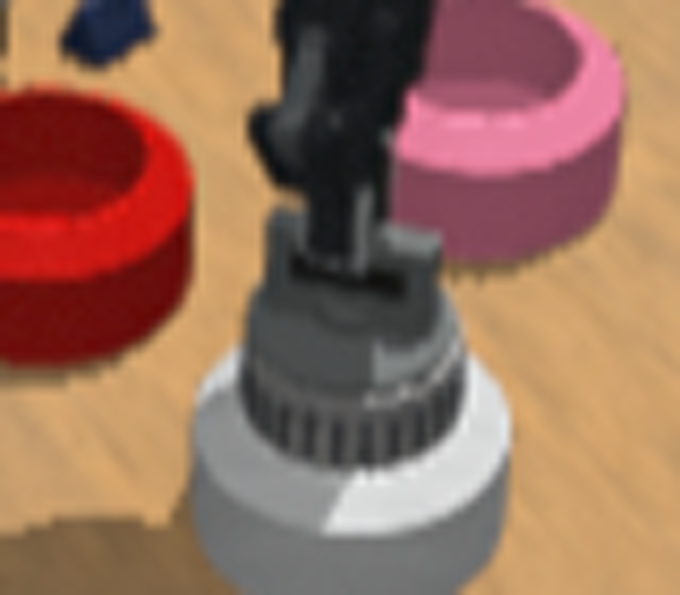

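The flange, at about (355,350), now sits almost on the ribbed collar and is level. I'll keep turning clockwise to the end stop.

Call:
{"method": "play_rows", "body": {
  "series": [
    {"translation": [0,0,0],"spin": 0.8},
    {"translation": [0,0,0],"spin": 0.8},
    {"translation": [0,0,0],"spin": 0.8},
    {"translation": [0,0,0],"spin": 0}
  ]
}}

```text
time: 20.9
tool_pos: [0.5056, -0.0018, 0.106]
tcp_rot: [1.588, 2.711, 0.0]
wrist_force: [-0.3, -0.4, -0.7]
width: 0.162
```

```bash
python3 n.py
```

```text
pos [ 0.5056 -0.0018  0.106 ] yaw 119.28 tilt 0.01 w 0.162 t 20.9 q6 -0.56
no-spin shift (tool) [ 0.0001 -0.0006 -0.011 ] total spin -6.14 per row:
[ 0.0001 -0.0006 -0.011 ] -6.144
F [-0.3 -0.4 -0.7] T [ 0.02 -0.05 -0.01]
204 273 286 | 205 272 286 | 206 272 285 | 207 272 286 | 208 272 289 | 209 272 290 | 210 272 291 | 211 272 290 | 212 272 290 | 213 271 290 | 214 270 292 | 215 270 292 | 216 270 293 | 217 269 293 | 218 269 293 |
```

Call:
{"method": "play_rows", "body": {
  "series": [
    {"translation": [0,0,0],"spin": 0.8},
    {"translation": [0,0,0],"spin": 0.8},
    {"translation": [0,0,0],"spin": 0}
  ]
}}

```text
time: 21.25
tool_pos: [0.5063, -0.0018, 0.1062]
tcp_rot: [1.771, 2.593, 0.002]
wrist_force: [3.2, 0.0, -2.5]
width: 0.163
```

```bash
python3 n.py
```

```text
pos [ 0.5063 -0.0018  0.1062] yaw 111.32 tilt 0.1 w 0.163 t 21.25 q6 -0.42
no-spin shift (tool) [ 0.0003 -0.0013 -0.0108] total spin -7.74 per row:
[ 0.0003 -0.0013 -0.0108] -7.736
F [ 3.2  0.  -2.5] T [ 0.04 -0.47  0.36]
204 273 286 | 205 273 286 | 206 272 286 | 207 272 286 | 208 272 288 | 209 272 290 | 210 272 291 | 211 272 290 | 212 272 290 | 213 271 290 | 214 270 292 | 215 270 292 | 216 269 293 | 217 269 293 | 218 269 293 |
```

Call:
{"method": "play_rows", "body": {
  "series": [
    {"translation": [0,0,0],"spin": 0.6},
    {"translation": [0,0,0],"spin": 0.6},
    {"translation": [0,0,0],"spin": 0}
  ]
}}

```text
time: 21.6
tool_pos: [0.5066, -0.0018, 0.1063]
tcp_rot: [1.903, 2.497, 0.002]
wrist_force: [5.4, 1.5, -3.6]
width: 0.156
```

```bash
python3 n.py
python3 - <<'E'
from h import *
for h in (0,1.5,3,5):
  print(h,px("side",[.505,-.002,.088+h/1000+.005]).round(2),px("side",[.505,-.002,.088+h/1000+.044]).round(2))
t=cv2.imread("pics/cur.png"); print(t[206:234,274:290:3].mean(2).astype(int).T)
E
```

```text
pos [ 0.5066 -0.0018  0.1063] yaw 105.39 tilt 0.13 w 0.156 t 21.6 q6 -0.32
no-spin shift (tool) [ 0.0002 -0.0016 -0.0108] total spin -8.92 per row:
[ 0.0002 -0.0016 -0.0107] -8.922
F [ 5.4  1.5 -3.6] T [ 0.06 -0.89  1.06]
204 273 287 | 205 273 286 | 206 273 286 | 207 273 287 | 208 273 288 | 209 273 290 | 210 273 291 | 211 273 290 | 212 272 290 | 213 271 291 | 214 271 292 | 215 270 292 | 216 269 293 | 217 269 293 | 218 269 293 | 0 [279.67 217.03] [279.98 206.48]
1.5 [279.68 216.63] [279.99 206.06]
3 [279.69 216.23] [280.01 205.65]
5 [279.71 215.7 ] [280.02 205.1 ]
[[ 33  37  42  45  46  49  56  58  58  65  72  77  76  77  76  76  76  76
   72  81  88  80  70  74  81  83  82  94]
 [ 23  23  25  23  23  23  34  52  58  58  59  67  73  76  77  76  77  76
   76  75  82  89  80  71  77  86  86  85]
 [ 91  90  91  91  91  70  25  22  44  60  68  71  63  67  74  77  76  77
   76  73  73  82  84  75  67  67  71  74]
 [ 54  75  76  68  59  49  26  18  24  43  56  58  59  62  71  76  82 107
  126 110  87  89  85  74  60  61  61  59]
 [ 75  81 103 110  82  66  52  39  33  35  46  57  58  57  65  72  81 107
  118  99 106 113  83  65  52  52  53  60]
 [ 95  95 107 123 125 104  69  58  58  58  60  59  59  57  63  90 118 114
   95 110 112  81  62  52  51  51  65 133]]
```

The torque climbs steeply to 1.06 N·m over 6°, so this looks like the end stop. I'll unwind slightly, release and rise, then check the handle-top height by touching it with the shut fingertips.

Call:
{"method": "play_rows", "body": {
  "series": [
    {"translation": [0,0,0],"spin": -0.8},
    {"translation": [0,0,0],"spin": -0.6},
    {"translation": [0,0,0],"spin": 0}
  ]
}}

```text
time: 21.95
tool_pos: [0.5062, -0.0014, 0.1063]
tcp_rot: [1.751, 2.607, 0.003]
wrist_force: [5.1, 1.8, -3.3]
width: 0.162
```

Call:
{"method": "play_rows", "body": {
  "series": [
    {"translation": [0,0,0],"spin": 0},
    {"translation": [0,0,0],"spin": 0},
    {"translation": [0,0,-0.01],"spin": 0},
    {"translation": [0,0,-0.03],"spin": 0},
    {"translation": [0,0,0],"spin": 0}
  ],
  "jaw": -0.2
}}

```text
time: 22.45
tool_pos: [0.5085, -0.0021, 0.1507]
tcp_rot: [1.75, 2.601, 0.006]
wrist_force: [0.4, -0.2, 0.7]
width: 0.401
```

Call:
{"method": "play_rows", "body": {
  "series": [
    {"translation": [0,0,-0.01],"spin": 0},
    {"translation": [0,0,0],"spin": 0},
    {"translation": [0,0,0],"spin": 0},
    {"translation": [0,0,0],"spin": 0},
    {"translation": [0,0,0],"spin": 0}
  ],
  "jaw": -1
}}

```text
time: 22.95
tool_pos: [0.5049, -0.0018, 0.1552]
tcp_rot: [-1.753, -2.606, 0.001]
wrist_force: [-0.8, -0.1, -0.0]
width: -0.0
```

```bash
python3 n.py
```

```text
pos [ 0.5049 -0.0018  0.1552] yaw 112.14 tilt 0.09 w -0.0 t 22.95 q6 -0.44
no-spin shift (tool) [-0.0002  0.0001  0.0382] total spin -7.57 per row:
[-0.0002  0.      0.0382] -7.572
F [-0.8 -0.1 -0. ] T [ 0.   -0.   -0.01]
204 273 277 | 205 273 279 | 206 273 282 | 207 273 286 | 208 273 289 | 209 272 290 | 210 272 291 | 211 272 290 | 212 272 290 | 213 271 290 | 214 270 292 | 215 270 292 | 216 269 293 | 217 269 293 | 218 269 293 |
```

Call:
{"method": "play_rows", "body": {
  "series": [
    {"translation": [0,0,0.012],"spin": 0},
    {"translation": [0,0,0.008],"spin": 0},
    {"translation": [0,0,0],"spin": 0},
    {"translation": [0,0,0],"spin": 0}
  ]
}}

```text
time: 23.4
tool_pos: [0.5049, -0.0018, 0.1351]
tcp_rot: [-1.753, -2.605, 0.001]
wrist_force: [0.6, 0.3, 0.6]
width: 0.002
```

Call:
{"method": "play_rows", "body": {
  "series": [
    {"translation": [0,0,0.0015],"spin": 0},
    {"translation": [0,0,0],"spin": 0}
  ]
}}

```text
time: 23.6
tool_pos: [0.5057, -0.0019, 0.1346]
tcp_rot: [1.754, 2.606, 0.0]
wrist_force: [0.8, -0.4, -0.6]
width: -0.005
```

Call:
{"method": "play_rows", "body": {
  "series": [
    {"translation": [0,0,0.001],"spin": 0},
    {"translation": [0,0,0],"spin": 0}
  ]
}}

```text
time: 23.8
tool_pos: [0.5056, -0.0018, 0.1337]
tcp_rot: [1.753, 2.606, 0.0]
wrist_force: [0.5, -0.2, -0.1]
width: -0.0
```

Call:
{"method": "play_rows", "body": {
  "series": [
    {"translation": [0,0,0.001],"spin": 0},
    {"translation": [0,0,0],"spin": 0}
  ]
}}

```text
time: 24.0
tool_pos: [0.5054, -0.0019, 0.1325]
tcp_rot: [-1.754, -2.606, 0.0]
wrist_force: [0.2, -0.6, 0.1]
width: 0.002
```

Call:
{"method": "play_rows", "body": {
  "series": [
    {"translation": [0,0,0.001],"spin": 0},
    {"translation": [0,0,0],"spin": 0}
  ]
}}

```text
time: 24.2
tool_pos: [0.5054, -0.0019, 0.1314]
tcp_rot: [-1.754, -2.606, 0.0]
wrist_force: [0.2, 0.8, -0.5]
width: 0.002
```

Call:
{"method": "play_rows", "body": {
  "series": [
    {"translation": [0,0,0.001],"spin": 0},
    {"translation": [0,0,0],"spin": 0}
  ]
}}

```text
time: 24.4
tool_pos: [0.5054, -0.0018, 0.1304]
tcp_rot: [-1.753, -2.606, 0.0]
wrist_force: [-0.1, -0.6, 0.1]
width: -0.003
```

Call:
{"method": "play_rows", "body": {
  "series": [
    {"translation": [0,0,0.001],"spin": 0},
    {"translation": [0,0,0],"spin": 0}
  ]
}}

```text
time: 24.6
tool_pos: [0.5054, -0.0018, 0.1294]
tcp_rot: [-1.754, -2.606, 0.0]
wrist_force: [0.1, 0.3, 0.1]
width: 0.001
```

Call:
{"method": "play_rows", "body": {
  "series": [
    {"translation": [0,0,0.001],"spin": 0},
    {"translation": [0,0,0],"spin": 0}
  ]
}}

```text
time: 24.8
tool_pos: [0.5054, -0.0018, 0.1284]
tcp_rot: [-1.754, -2.606, 0.0]
wrist_force: [-0.1, 0.1, 0.8]
width: 0.001
```

Call:
{"method": "play_rows", "body": {
  "series": [
    {"translation": [0,0,0.001],"spin": 0},
    {"translation": [0,0,0],"spin": 0}
  ]
}}

```text
time: 25.0
tool_pos: [0.5054, -0.0019, 0.1274]
tcp_rot: [-1.754, -2.606, 0.0]
wrist_force: [0.2, 0.4, -0.2]
width: 0.005
```

Call:
{"method": "play_rows", "body": {
  "series": [
    {"translation": [0,0,0.001],"spin": 0},
    {"translation": [0,0,0],"spin": 0}
  ]
}}

```text
time: 25.2
tool_pos: [0.5054, -0.0018, 0.1264]
tcp_rot: [-1.753, -2.606, 0.0]
wrist_force: [0.7, -0.5, -0.2]
width: 0.003
```

Call:
{"method": "play_rows", "body": {
  "series": [
    {"translation": [0,0,0.001],"spin": 0},
    {"translation": [0,0,0],"spin": 0}
  ]
}}

```text
time: 25.4
tool_pos: [0.5054, -0.0018, 0.1254]
tcp_rot: [-1.753, -2.606, 0.0]
wrist_force: [-0.1, -1.1, -0.0]
width: 0.001
```

```bash
python3 n.py
```

```text
pos [ 0.5054 -0.0018  0.1254] yaw 112.14 tilt 0.02 w 0.001 t 25.4 q6 -0.44
no-spin shift (tool) [ 0.     -0.0004  0.0084] total spin -7.57 per row:
[ 0.     -0.0004  0.0084] -7.572
F [-0.1 -1.1 -0. ] T [-0.02 -0.02 -0.03]
204 273 282 | 205 273 282 | 206 273 282 | 207 273 286 | 208 273 289 | 209 272 290 | 210 272 291 | 211 272 290 | 212 272 290 | 213 271 290 | 214 270 292 | 215 270 292 | 216 269 293 | 217 269 293 | 218 269 293 |
```

The fingers went into the gap between the two wings, so that touch told me nothing. I'll rise, shift along the handle and touch a wing top instead.

Call:
{"method": "play_rows", "body": {
  "series": [
    {"translation": [0,0,-0.012],"spin": 0},
    {"translation": [0.012,0,0],"spin": 0},
    {"translation": [0.011,0,0],"spin": 0},
    {"translation": [0,0,0],"spin": 0},
    {"translation": [0,0,0],"spin": 0}
  ]
}}

```text
time: 25.95
tool_pos: [0.4965, 0.02, 0.1375]
tcp_rot: [1.752, 2.608, -0.0]
wrist_force: [1.4, -0.9, -0.3]
width: -0.0
```

Call:
{"method": "play_rows", "body": {
  "series": [
    {"translation": [0,0,0.003],"spin": 0},
    {"translation": [0,0,0],"spin": 0}
  ]
}}

```text
time: 26.15
tool_pos: [0.4965, 0.0194, 0.1339]
tcp_rot: [-1.753, -2.606, 0.001]
wrist_force: [-0.3, 0.7, -0.3]
width: 0.0
```

Call:
{"method": "play_rows", "body": {
  "series": [
    {"translation": [0,0,0.001],"spin": 0},
    {"translation": [0,0,0],"spin": 0}
  ]
}}

```text
time: 26.35
tool_pos: [0.4967, 0.0193, 0.1332]
tcp_rot: [-1.754, -2.606, 0.001]
wrist_force: [-1.1, 0.7, -0.8]
width: 0.0
```

Call:
{"method": "play_rows", "body": {
  "series": [
    {"translation": [0,0,0.001],"spin": 0},
    {"translation": [0,0,0],"spin": 0}
  ]
}}

```text
time: 26.55
tool_pos: [0.4968, 0.0193, 0.1324]
tcp_rot: [-1.754, -2.606, 0.0]
wrist_force: [0.3, -0.1, -0.7]
width: -0.001
```

Call:
{"method": "play_rows", "body": {
  "series": [
    {"translation": [0,0,0.001],"spin": 0},
    {"translation": [0,0,0],"spin": 0}
  ]
}}

```text
time: 26.75
tool_pos: [0.4968, 0.0194, 0.1314]
tcp_rot: [-1.754, -2.606, 0.0]
wrist_force: [-0.6, 0.3, -0.4]
width: -0.002
```

Call:
{"method": "play_rows", "body": {
  "series": [
    {"translation": [0,0,0.001],"spin": 0},
    {"translation": [0,0,0],"spin": 0}
  ]
}}

```text
time: 26.95
tool_pos: [0.4968, 0.0195, 0.1304]
tcp_rot: [-1.754, -2.606, 0.0]
wrist_force: [0.1, -0.9, -0.3]
width: 0.002
```

Call:
{"method": "play_rows", "body": {
  "series": [
    {"translation": [0,0,0.001],"spin": 0},
    {"translation": [0,0,0],"spin": 0}
  ]
}}

```text
time: 27.15
tool_pos: [0.4968, 0.0195, 0.1294]
tcp_rot: [-1.753, -2.606, 0.0]
wrist_force: [-0.1, 1.6, -0.2]
width: -0.002
```

Call:
{"method": "play_rows", "body": {
  "series": [
    {"translation": [0,0,0.001],"spin": 0},
    {"translation": [0,0,0],"spin": 0}
  ]
}}

```text
time: 27.35
tool_pos: [0.4968, 0.0195, 0.1284]
tcp_rot: [-1.753, -2.606, 0.0]
wrist_force: [0.6, -0.8, 0.4]
width: 0.003
```

Call:
{"method": "play_rows", "body": {
  "series": [
    {"translation": [0,0,0.001],"spin": 0},
    {"translation": [0,0,0],"spin": 0}
  ]
}}

```text
time: 27.55
tool_pos: [0.4968, 0.0194, 0.1274]
tcp_rot: [-1.754, -2.606, 0.0]
wrist_force: [0.8, 0.0, 0.1]
width: 0.002
```

```bash
python3 n.py
python3 - <<'E'
from h import *
# handle ends in the side view at home, yaw candidates
for y in (100,110,120,130,150):
  d=.029*np.array([np.cos(np.radians(y)),np.sin(np.radians(y)),0]); c=np.array([.505,-.002,.132]); print(y,px("side",c+d).round(1),px("side",c-d).round(1))
t=cv2.imread("pics/cur.png"); print(t[200:216,268:296].mean(2).astype(int))
E
```

```text
pos [0.4968 0.0194 0.1274] yaw 112.14 tilt 0.01 w 0.002 t 27.55 q6 -0.4
no-spin shift (tool) [-0.023  -0.0004  0.0104] total spin -7.57 per row:
[-0.023  -0.0004  0.0104] -7.573
F [0.8 0.  0.1] T [-0.01  0.06 -0.02]
204 273 278 | 205 273 281 | 206 273 283 | 207 273 286 | 208 273 289 | 209 272 290 | 210 272 291 | 211 272 290 | 212 272 290 | 213 271 290 | 214 270 292 | 215 270 292 | 216 269 293 | 217 269 293 | 218 269 293 | 100 [273.4 201.1] [286.7 211.9]
110 [272.1 201.9] [288.  211.1]
120 [271.  202.9] [289.1 210.1]
130 [270.2 203.9] [289.9 209.1]
150 [269.5 206.2] [290.5 206.7]
[[155 159 161 156 145 116  98 108 104  84  94  88  85  86  89  90  90  92
   90  92  92  95  96 100 107 112 123 135]
 [153 154 158 160 159 153 140 139 134  97  93  84  85  87  88  89  91  91
   93  93  93  93  93  94  95  96  97  99]
 [156 153 155 160 158 140 136 147 150 102  92  85  87  87  88  90  91  92
   92  92  94  94  95  96  96  96  96  95]
 [158 155 157 160 147 105  95 114 128 106  97  95  89  90  88  89  90  92
   92  93  94  95  96  96  96  96  96  96]
 [157 158 160 156 119  81  76  81  89 115 115 
[... 658 characters left out ...]
161 160 160 151  72  53  39  18  17  21  27  41  45  48  54  60  69  82
   94 107 119 122 110  87  94  95 100  95]
 [160 160 162 152  73  56  45  25  20  18  18  18  23  29  39  48  54  59
   63  73  88  96  85  78  95  94  98  94]
 [159 161 157 135  67  57  57  44  42  35  24  18  15  19  20  29  39  46
   51  57  59  62  64  96 123 103 124 124]
 [159 159 135  94  60  57  58  57  57  53  45  34  24  20  18  16  20  23
   38  57  57  58  67 109 146 135 152 151]
 [157 147  97  73  62  57  58  58  56  59  58  52  44  41  34  22  18  18
   33  58  59  59  62 100 140 156 156 155]
 [154 121  79  73  69  63  61  59  59  57  66  64  60  57  51  45  32  26
   37  58  58  58  65 102 132 150 156 154]]
```

Call:
{"method": "play_rows", "body": {
  "series": [
    {"translation": [0,0,0.001],"spin": 0},
    {"translation": [0,0,0],"spin": 0}
  ]
}}

```text
time: 27.8
tool_pos: [0.4968, 0.0194, 0.1264]
tcp_rot: [-1.753, -2.606, 0.0]
wrist_force: [0.1, -0.6, 0.6]
width: -0.001
```

Call:
{"method": "play_rows", "body": {
  "series": [
    {"translation": [0,0,0.001],"spin": 0},
    {"translation": [0,0,0],"spin": 0}
  ]
}}

```text
time: 28.0
tool_pos: [0.4967, 0.0195, 0.1254]
tcp_rot: [-1.753, -2.606, 0.0]
wrist_force: [0.1, -0.3, -0.8]
width: 0.002
```

Call:
{"method": "play_rows", "body": {
  "series": [
    {"translation": [0,0,0.001],"spin": 0},
    {"translation": [0,0,0],"spin": 0}
  ]
}}

```text
time: 28.2
tool_pos: [0.4967, 0.0194, 0.1244]
tcp_rot: [-1.754, -2.606, 0.0]
wrist_force: [-0.4, -0.4, 0.3]
width: 0.0
```

Call:
{"method": "play_rows", "body": {
  "series": [
    {"translation": [0,0,0.001],"spin": 0},
    {"translation": [0,0,0],"spin": 0}
  ]
}}

```text
time: 28.4
tool_pos: [0.4967, 0.0195, 0.1234]
tcp_rot: [-1.754, -2.606, 0.0]
wrist_force: [0.3, -0.2, -0.2]
width: 0.0
```

```bash
python3 n.py
```

```text
pos [0.4967 0.0195 0.1234] yaw 112.14 tilt 0.01 w 0.0 t 28.4 q6 -0.4
no-spin shift (tool) [-0.023  -0.0004  0.0064] total spin -7.57 per row:
[-0.023  -0.0004  0.0064] -7.573
F [ 0.3 -0.2 -0.2] T [-0.01  0.02  0.02]
204 273 278 | 205 273 281 | 206 273 283 | 207 273 286 | 208 273 289 | 209 272 290 | 210 272 291 | 211 272 290 | 212 272 290 | 213 271 290 | 214 271 292 | 215 270 292 | 216 269 293 | 217 269 293 | 218 269 293 |
```

The probe isn't touching the wing and proves nothing, so I'll drop it and retreat. I'll check the height from the flange outline instead.

Call:
{"method": "play_rows", "body": {
  "series": [
    {"translation": [0,0,-0.03],"spin": 0},
    {"translation": [0,0,-0.05],"spin": 0},
    {"translation": [0,0,-0.05],"spin": 0},
    {"translation": [-0.03,0,-0.04],"spin": 0},
    {"translation": [-0.05,0.03,0],"spin": 0}
  ]
}}

```text
time: 28.95
tool_pos: [0.5509, -0.0385, 0.3031]
tcp_rot: [1.744, 2.598, 0.011]
wrist_force: [1.6, 0.9, 2.0]
width: 0.002
```

Call:
{"method": "play_rows", "body": {
  "series": [
    {"translation": [-0.05,0.05,0],"spin": 0},
    {"translation": [-0.05,0.05,0],"spin": 0},
    {"translation": [-0.05,0.05,0],"spin": 0},
    {"translation": [-0.02,0.02,0],"spin": 0},
    {"translation": [0,0,0],"spin": 0}
  ]
}}

```text
time: 29.45
tool_pos: [0.7149, -0.1095, 0.2911]
tcp_rot: [-1.755, -2.604, 0.001]
wrist_force: [0.5, 0.8, -0.3]
width: -0.0
```

Run:
```python
from h import *
s=bot.read_state(); print(s['tool_pos'],s['time'],s['wrist_force'])
t=bot.read_camera("side"); cv2.imwrite("pics/sf.png",t); u=bot.read_camera("top"); cv2.imwrite("pics/tf.png",u)
g=cv2.cvtColor(t,cv2.COLOR_BGR2HSV)[...,1].astype(float)
th=np.linspace(0,2*np.pi,721)
def arc(h,c=(.505,-.002)):
    return np.array([px("side",[c[0]+.035*np.cos(a),c[1]+.035*np.sin(a),.088+h/1000+.005]) for a in th])
A={h:arc(h) for h in (0,1.5,5,16)}
def edge(v):
    row=np.clip((g[v]-15)/103,0,1); a=281
    while row[a]<.9: a-=1
    b=281
    while row[b]<.9: b+=1
    return a+.5+row[a+1:281].sum(), b-.5-row[281:b].sum()
for v in (211,212,213,214,215,216):
    e=edge(v); print(v,'meas w',round(e[1]-e[0],2),'c',round(sum(e)/2,2),end=' pred w: ')
    for h in A:
        q=A[h][np.abs(A[h][:,1]-v)<.12]; print(h,round(np.ptp(q[:,0]),2) if len(q) else None,end='; ')
    print()
# handle top face line, tilt in image and cover check
ht=cv2.cvtColor(u,cv2.COLOR_BGR2HSV); m=(ht[...,1]<60).astype(np.uint8)[190:235,328:365]; c=max(cv2.findContours(m,0,1)[0],key=cv2.contourArea); e=cv2.fitEllipse(c); print('cover',onz("top",(e[0][0]+328,e[0][1]+190),.006).round(4),e[1])
o=cv2.imread("pics/t3.png"); 
g2=ht[190:243,268:323]; m=((g2[...,1]<60)&(g2[...,2]<150)).astype(np.uint8); c=max(cv2.findContours(m,0,1)[0],key=cv2.contourArea); e=cv2.fitEllipse(c); print('flange top',onz("top",(e[0][0]+268,e[0][1]+190),.093).round(4),e[1])
m0=(cv2.cvtColor(o,cv2.COLOR_BGR2HSV)[190:243,268:323,1]<60).astype(np.uint8)
```

```text
[ 0.71487293 -0.10946101  0.29105134] 29.45 [ 0.48475815  0.81038948 -0.34312768]
211 meas w 18.76 c 281.55 pred w: 0 16.93; 1.5 18.16; 5 20.5; 16 24.51; 
212 meas w 18.86 c 281.12 pred w: 0 19.69; 1.5 20.59; 5 22.27; 16 24.99; 
213 meas w 20.47 c 280.69 pred w: 0 21.71; 1.5 22.33; 5 23.55; 16 25.11; 
214 meas w 22.34 c 280.91 pred w: 0 23.12; 1.5 23.59; 5 24.41; 16 24.93; 
215 meas w 23.72 c 281.06 pred w: 0 24.13; 1.5 24.42; 5 24.88; 16 24.37; 
216 meas w 24.38 c 280.91 pred w: 0 24.71; 1.5 24.86; 5 24.99; 16 23.4; 
cover [ 0.536  -0.1185  0.006 ] (5.08221435546875, 35.549339294433594)
flange top [ 0.5022 -0.0019  0.093 ] (24.95317268371582, 27.07309341430664)
```

The flange widths match 0 mm above the mouth rather than 1.5 or 5 mm, and the arm is clear. I'll do a last check that nothing else moved, then hand in.

Run:
```python
from h import *
a=cv2.imread("pics/s4.png").astype(int); b=cv2.imread("pics/sf.png").astype(int)
for nm,X in (("cover",[.521,-.1425,.006]),("knob",[.521,-.1425,.045]),("spare",[.489,.285,.05]),("clip",[.551,.264,.02]),("tape",[.394,-.097,.01]),("pad",[.36,.072,.01]),("spool",[.536,-.245,.02]),("loupe",[.422,-.317,.02])):
    u,v=px("side",X).round().astype(int); d=np.abs(a-b)[v-8:v+9,u-8:u+9].max(2); print(nm,'changed frac',(d>40).mean().round(2))
s=bot.read_state(); print(s['wrist_force'],np.abs(s['joint_vel']).max())
bot.finish_job()
```

```text
cover changed frac 0.24
knob changed frac 0.49
spare changed frac 0.0
clip changed frac 0.0
tape changed frac 0.66
pad changed frac 0.0
spool changed frac 0.34
loupe changed frac 0.53
[-0.41881378 -0.61364629 -0.06384221] 0.039654911278827566
the job is handed in; nothing more can be done
```

I put the dust cover on the table knob up, screwed the lugged bung into the canister, let go and handed the job in at about 29.5 s. The handover gave no verdict, and some of my last checks were inconclusive.

**What I did**
- I set the cover down about 14 cm from the canister.
- I rested the lugged bung (the right-hand one) loosely on the crest. Turning it anticlockwise by about 40–55° made it drop by about 11 mm.
- I then drove it clockwise until the torque rose to about 1.06 N·m, which I took as the end stop, and backed clear of everything.

**What the last checks showed**
- **Flange height:** in the side view, the flange outline matches 0 mm above the mouth rather than 1.5 mm or 5 mm.
- **Centring:** the top view puts the flange centre about 3 mm from my estimate of the mouth centre, though that camera is only good to about 2 mm. The shank clearance should keep the bung within about 1.5 mm. I did not measure its tilt separately; it looked level in the last picture.
- **Robot:** the wrist force was under 1 N at handover.

**Checks that failed or disagreed**
- **Height by touch:** I tried to confirm the height by touching the handle top with the shut fingers, but they never made contact. That test showed nothing.
- **Cover:** my final top-view check failed because the arm was in the way. The pictures taken after I set it down showed it knob up, and the arm only passed above it afterwards.
- **Other things on the table:** comparing side-view pictures, the smooth bung, the clip and the label pad had not changed. The areas around the cover, tape roll, spool and loupe had changed. I put that down to the arm and its shadow without confirming it, and handed in. I did not check the paste jar or the glue stick, but the arm never went near them.

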